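# Fit the feed rollers of a wire feeder and snap its guard cover on

### The arm

A 6-joint arm with a two-finger parallel gripper is mounted at the origin on a cart in front of the work surface, level with it; the furniture and walls round the work are solid. World frame = base frame: x ahead of the robot, y to its left, z up, the work surface at z = 0. Lengths are in m, angles in rad, forces in N, time in s.
With the tool pointing down it reaches from about 0.3 to 0.775 m from the base axis. Payload 14.6 kg.
Tool frame: the origin (TCP) lies midway between the tips of the shut fingers; the grasp point (between the pads) lies 19 mm behind it; x points along the fingers, y is the direction in which the jaws open and shut, and the axes are right-handed (so a half turn about x gives the same grasp; the last joint's range is limited). The gripper opens to 85 mm and grips with 20 to 120 N. Pads are 22 mm wide; open, the fingers measure 114 mm over their backs; the gripper's body (76 mm by 85 mm) begins 54 mm behind the grasp point. The pads swing forward as they close: fully open they stand 13 mm farther back than shut.
Start: joints at [1.08, 0.3, 1.521, -0, 1.321, -0.067], TCP at [0.226, 0.501, 0.231] pointing down, gripper open.
Joint ranges: [-3.03, 3.03], [-0.79, 2.21], [0.23, 2.52], [-1.04, 4.18], [0, 3.07], [-2.55, 2.55]. Speed limits (rad/s): [2.22, 2.22, 2.57, 3.14, 3.14, 3.14].

### API

Orientations are given as a unit quaternion [w, x, y, z].
In Python, from workcell import manip gives the robot as it stands.
- The arm moves only by the shell command python3 -m creep 'ROWS' [OPENING] [FORCE]. ROWS is JSON, a list that holds one entry, the list of rows, each a list of 6 numbers: the shift along the world's x, y, z in m, then the turn, a rotation vector about the world's x, y, z in degrees. In form: [[[tx, ty, tz, rx, ry, rz], ...]]. A call has 1 to 5 rows; each row shifts and turns the pose as measured when the row begins; what a row does not reach is not made up. A row lasts 1/10 s, in which the tool goes at most 50 mm and 8.59 degrees, less where a joint would pass 70% of its speed; a pose out of reach is approached as far as the arm can. A call with a gripper value outside its range is refused whole. OPENING is the gripper's target within -1 to 1 (fully open at 1, half-way at 0, shut at -1), set as the call begins (- or left out, the last holds). The fingers move at their own pace and stop on an object; FORCE is the grip in N (left out, the last holds). Time passes only in rows, so rows that do not move let the fingers close. It gives the time, the measured TCP pose, the force and the opening at its end, in the units of the state.
- manip.read_state(): the state, without advancing time (a new reading comes with each control period).
- manip.get_image(name): name is "scene" or "top" or "wrist"; returns (picture, depth): 400x640x3 uint8, blue, green, red; 400x640 float32, m along the optical axis (not along the pixel's ray), 0 where there is no reading.
- manip.calibration(name): a dict with "vfov" (degrees; the focal length in pixels is half the picture's height over the tangent of half this angle, whatever the lens; pixels are square), "cx", "cy" (the principal point, pixels), "rvec" (rotation vector, rad) and "tvec" (3), from world to camera coordinates, as OpenCV has them. Camera axes: x right, y down, z forward; pixel columns grow to the right and rows downward; lengths in m; the calibration is good to about 2 mm. A picture is of the moment at which its call begins: read the wrist's pose just before it. calibration takes no time and is no camera call; for the wrist camera it gives the pose at the moment of the call.
- manip.close_job(): hands the job in, once; it reports no verdict.
The state is a dict: "time_s": time; "joint_positions": joint angles; "qvel": joint speeds; "joint_efforts": joint torques, N m; "position": TCP position; "eef_rot": TCP orientation; "wrist_force": force on the tool from outside, world axes, zero at the start; "moment": the same for the moment, N m; "width": finger opening in m.
Only numpy, scipy, OpenCV 4.12 (cv2) and the standard library are available. Lean on these libraries where they do the work, as an engineer would, in place of code of your own. Each camera call takes 0.05 s, during which the arm holds its last target. There are 200 camera calls.

### The job

Get the three-lane wire feeder ready to run: its clear guard cover is only laid on loosely, so lift it off and set it down on the free bench to the left, then fit every feed roller that stands on the bench onto a splined shaft, one on each and any lane, pressing lightly and turning it until it drops fully home. Then put the cover back over them and press it down along every edge until all four clips have snapped over its rim. Leave the other things on the bench where they are.

Things in the scene. Friction and masses are not known exactly. Their poses are not given: they have to be found in the camera images.
- drive_unit: Fixed blue drive box, aluminium top plate, 92 x 222 x 45 mm; origin at the centre of its underside, y along the row of three upright splined shafts (at y = +64, 0, -64 mm), x across it, z up. Top plate at z = 45 mm. At the middle of each of its four sides a black spring clip rises 18 mm above the top plate, just outside the edge; its nose leans outwards at the top.
- lane1 (a point): Point on shaft 1's axis on its shoulder, 50 mm above the bench: a roller that is home has its underside here. Above it: six ribs 12 mm high (4 mm wide, 24 mm across, tops slightly tapered), then a plain round pilot, 18 mm diameter, to 18 mm, and a cone to 21.5 mm above this point. The shaft is held still by its motor, turned to its own angle, which is not reported.
- lane2 (a point): The same point on shaft 2, the middle one, which is built like shaft 1 and stands at another unknown angle.
- lane3 (a point): The same point on shaft 3, which is built like shaft 1 and stands at another unknown angle.
- roller1: Loose feed roller, upright on the bench at the start, 160 g, 34 mm high, origin at the centre of its underside, z up: grooved steel tyre, 56 mm diameter, 16 mm high; above it an orange ribbed hub to grip, 36 mm diameter, closed on top. Bore from below 23 mm deep, 19.6 mm wide, with six slots 5.2 mm wide, 26 mm across, for the ribs. None if absent.
- roller2: Another like it, None if absent. With its slots off the ribs a roller slips over the pilot and stops on top of the ribs, 12 mm short of home; turned until slots and ribs agree (every 60 degrees, within about 3 degrees) it drops the last 12 mm, with light pressure.
- roller3: Another like it, None if absent. Two or three rollers are present; with two, one shaft stays empty.
- cover: Loose clear guard cover, open below, 220 g, at the start laid on the drive unit's clips, not snapped in; origin at the centre of its underside, z up, long side along y. Hood 74 x 202 mm, flat top at z = 49 mm, black rim 90 x 220 x 6 mm round its foot; black grip bar on the middle of the top, 12 mm wide (x), 70 mm long (y), up to z = 72 mm. It fits either way round.
- rim_front (a point): Point on the underside of the cover's rim, middle of its -x side, 4 mm in from the edge; on the top plate when home. Set on squarely, the cover first rests on the clip noses, about 12 mm too high; each clip then wants about 5 to 10 N straight down on the flat top near that side to snap over the rim.
- rim_back (a point): The same point on the cover's +x side.
- rim_left (a point): The same point on the cover's +y end.
- rim_right (a point): The same point on the cover's -y end.
- aside (a point): Middle of the free stretch of bench to the left of the rollers (300 mm along x, 150 mm along y), where the cover can be set down.
- side_cutters: Red diagonal side cutters, 58 x 134 x 20 mm, lying on the bench; bystander, leave alone.
- solder_reel: Green-rimmed reel of solder, 60 mm diameter, 29 mm high; bystander, leave alone.
- flux_pot: Small flux tin with a yellow lid, 41 mm diameter, 22 mm high; bystander, leave alone.
There are look-alikes about, which are no part of the job. Leave any blue look-alike of the roller3 alone.

How it is judged:
On the way, in this order (a step that is already met when the one before it is completed fails the run):
1. the cover stands on the bench beside the drive unit (height (world z) of cover below 0.012 m and angle between cover's own z axis and vertical below 0.1 rad and horizontal distance between cover and drive_unit above 0.15 m), for 0.2 s.
2. every roller that is present is fully home on a splined shaft, before the cover goes on ((horizontal distance between roller1 and lane1 below 0.003 m or horizontal distance between roller1 and lane2 below 0.003 m or horizontal distance between roller1 and lane3 below 0.003 m) and z of each of roller1, roller2, roller3 in the frame of drive_unit below 0.0525 m and angle between each of roller1, roller2, roller3's own z axis and vertical below 0.07 rad and (horizontal distance between roller2 and lane1 below 0.003 m or horizontal distance between roller2 and lane2 below 0.003 m or horizontal distance between roller2 and lane3 below 0.003 m) and (horizontal distance between roller3 and lane1 below 0.003 m or horizontal distance between roller3 and lane2 below 0.003 m or horizontal distance between roller3 and lane3 below 0.003 m)), for 0.2 s.
3. the cover is snapped down on all four edges (z of rim_front in the frame of drive_unit between 0.042 and 0.0472 m and z of rim_back in the frame of drive_unit between 0.042 and 0.0472 m and z of rim_left in the frame of drive_unit between 0.042 and 0.0472 m and z of rim_right in the frame of drive_unit between 0.042 and 0.0472 m and horizontal distance between cover and drive_unit below 0.006 m), for 0.2 s.
At the end, for the whole second after the job is handed in: Each roller present stands upright within 3 mm of a shaft's axis with its underside at most 2.5 mm above the shoulder; the middle of each of the four sides of the cover's rim is at most 2.2 mm above the drive unit's top plate, the cover centred on the unit within 6 mm and at rest (all of step 2 and all of step 3 and linear speed of cover below 0.02 m/s); the robot touches nothing.
It fails at once if the side cutters was shoved more than 3 cm (distance of side_cutters from where it was at the start of the episode above 0.03 m).
It fails at once if the solder reel was shoved more than 3 cm (distance of solder_reel from where it was at the start of the episode above 0.03 m).
It fails at once if the flux tin was shoved more than 3 cm (distance of flux_pot from where it was at the start of the episode above 0.03 m).
Of roller1, roller2, roller3 only 2 to 3 are there at a start; the rules pass over those that are not, and their reading is None.
At some moment in a run one of roller1, roller2, roller3 may be knocked a few centimetres aside while the robot is not near it.
Once in a run the grip may slacken for a moment while it holds something.
It also fails if it takes over 210 s, if anything falls off the work surface, if the arm or the gripper's body presses on something with over 40 N, if the wrist force passes 120 N, or if a joint passes its speed limit or range.

## Working session

There is one attempt and no reset: what is moved stays moved. The work goes in short steps, Python scripts to look and compute and a shell command to move; the robot and the scene stay as the last step left them, time stands still between calls to the robot, and variables do not carry over. Pictures are saved under pics/ and viewed, about 12 in all and at most 16, crops included, and the job is handed in when it is done.

```bash
mkdir -p pics; ls; cat > h.py <<'E'
import numpy as np,cv2
from scipy.spatial.transform import Rotation as R
from workcell import manip
def cam(n):
    c=manip.calibration(n); im,d=manip.get_image(n); im=np.array(im); d=np.array(d)
    f=200/np.tan(np.radians(c['vfov'])/2)
    v,u=np.mgrid[0:400,0:640]
    P=np.stack([(u-c['cx'])/f*d,(v-c['cy'])/f*d,d],-1)
    M=R.from_rotvec(c['rvec']).as_matrix()
    W=(P-np.array(c['tvec']))@M
    W[d==0]=np.nan
    return im,W,c
def st():
    s=manip.read_state()
    print('t',round(s['time_s'],2),'p',np.round(s['position'],4),'q',np.round(s['eef_rot'],4),'F',np.round(s['wrist_force'],1),'M',np.round(s['moment'],2),'w',round(s['width'],4),'j',np.round(s['joint_positions'],3))
    return s
E
python3 - <<'E'
from h import *
st()
for n in ('top','scene'):
    im,W,c=cam(n); cv2.imwrite(f'pics/{n}0.png',im); np.save(f'{n}0.npy',W); print(n,c)
E
```

```text
pics
t 0.0 p [0.2261 0.5011 0.2307] q [ 0.6912  0.1483  0.6914 -0.1491] F [0.3 0.8 0.5] M [-0.01  0.    0.  ] w 0.0855 j [ 1.08   0.3    1.522  0.     1.321 -0.067]
top {'vfov': 43.46009235147552, 'cx': 318.0866949965697, 'cy': 199.93563532927197, 'rvec': array([ 2.15862693, -2.18697872,  0.03764175]), 'tvec': array([0.20579795, 0.53813167, 1.1139534 ])}
scene {'vfov': 56.978535211656634, 'cx': 322.82548126756876, 'cy': 196.77877026265173, 'rvec': array([ 2.25209661, -0.99344887,  0.37871516]), 'tvec': array([-0.25400027,  0.42721686,  0.58554885])}
```

View pics/top0.png

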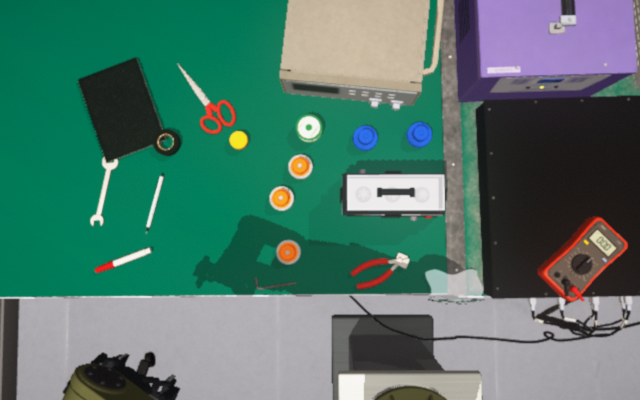

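View pics/scene0.png

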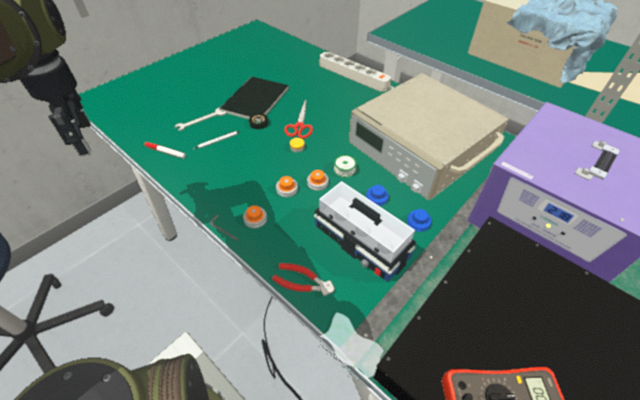

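Top view: three orange rollers at (300,166), (281,198) and (288,251), which match the description. Things that could be mistaken for them are the blue look-alikes at (365,137) and (419,133), the green-rimmed solder reel at (308,127) and the yellow flux tin at (238,140). The cover is on the drive unit at (395,192). The cutters are at (380,270), and there is free bench around (200,200).

```bash
python3 - <<'E'
from h import *
W=np.load('top0.npy'); im=cv2.imread('pics/top0.png')
for n,(u,v) in dict(rA=(300,166),rB=(281,198),rC=(288,251),blue1=(365,137),blue2=(419,133),reel=(308,120),flux=(238,140),bar=(395,191),cov=(365,200),bench=(200,220),aside=(215,190),pen=(155,200),cut=(375,272)).items(): print(n,np.round(W[v,u],4))
# orange tops (hub)
hsv=cv2.cvtColor(im,cv2.COLOR_BGR2HSV)
m=cv2.inRange(hsv,(5,150,120),(20,255,255))
n,l,s,c=cv2.connectedComponentsWithStats(m)
for i in range(1,n):
    if s[i,4]>100:
        P=W[(l==i)]; P=P[P[:,2]>.028]; print('orange',c[i],s[i,4],np.round((P.min(0)+P.max(0))/2,4),np.round(P.mean(0),4),len(P),np.round(np.ptp(P,0),3))
# bar and cover top
roi=(W[...,1]>-.3)&(W[...,1]<.1)&(W[...,0]>.3)&(W[...,0]<.7)
for z0,z1 in ((.10,.15),(.118,.15),(.045,.066),(.095,.112)):
    P=W[roi&(W[...,2]>z0)&(W[...,2]<z1)]
    if len(P)>5:
        r=cv2.minAreaRect((P[:,:2]*1000).astype(np.float32)); print(z0,z1,len(P),r,np.median(P[:,2]))
big=cv2.resize(im[100:290,150:460],None,fx=2.5,fy=2.5,interpolation=cv2.INTER_CUBIC); cv2.imwrite('pics/crop.png',big)
E
```

```text
rA [nan nan nan]
rB [0.5456 0.2817 0.0313]
rC [0.4269 0.2669 0.0318]
blue1 [0.6804 0.0911 0.0327]
blue2 [ 0.6874 -0.03    0.0318]
reel [0.7221 0.2192 0.0306]
flux [0.6808 0.3805 0.0218]
bar [0.5497 0.0384 0.1289]
cov [0.5336 0.0983 0.1058]
bench [0.4993 0.4721 0.0046]
aside [0.5685 0.4382 0.0011]
pen [0.5468 0.5763 0.0076]
cut [0.3762 0.072  0.0011]
orange [299.76859504 166.13636364] 242 [0.6205 0.2393 0.0347] [0.6199 0.2384 0.0332] 164 [0.035 0.034 0.012]
orange [281.025  197.8625] 240 [0.5477 0.2815 0.0336] [0.5478 0.2816 0.0335] 163 [0.032 0.032 0.01 ]
orange [287.80534351 251.80534351] 262 [0.4258 0.2679 0.0339] [0.4261 0.2675 0.0333] 170 [0.033 0.034 0.011]
0.1 0.15 3676 ((490.7598876953125, -113.81077575683594), (468.80419921875, 133.16819763183594), 65.36399841308594) 0.10636191738220925
0.118 0.15 743 ((474.18939208984375, -132.79635620117188), (428.8966979980469, 76.37852478027344), 59.868690490722656) 0.12292076980845766
0.045 0.066 976 ((512.3436279296875, -34.85771179199219), (371.5874328613281, 266.3017272949219), 0.48964911699295044) 0.060217157668098355
0.095 0.112 2811 ((490.7553405761719, -113.82073974609375), (468.8260498046875, 133.16819763183594), 65.36399841308594) 0.10550943180715522
```

View pics/crop.png

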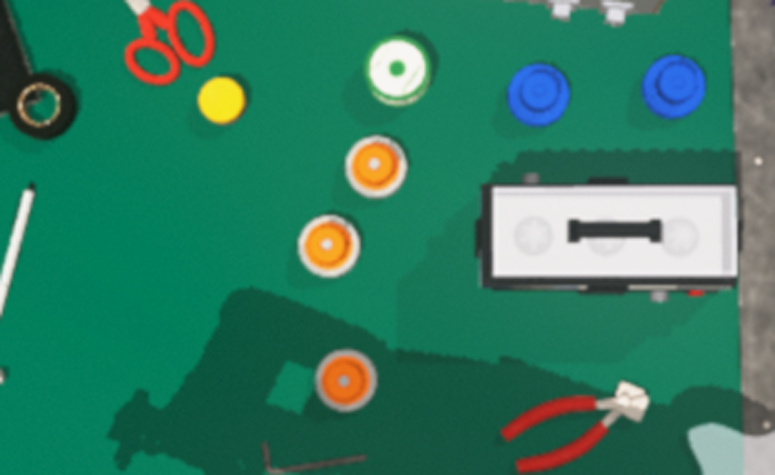

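The crop confirms three orange-hubbed rollers with steel tyres. The two blue ones, the reel and the tin are clearly different. Next I measure the cover accurately, plus the tool yaw.

```bash
cat >> h.py <<'E'
def yaw(q):
    M=R.from_quat(np.r_[q[1:],q[0]]).as_matrix(); return np.degrees(np.arctan2(M[1,1],M[0,1])),np.round(M[:,0],4)
def rect(P): return cv2.minAreaRect((P[:,:2]*1000).astype(np.float32))
E
python3 - <<'E'
from h import *
s=manip.read_state(); print('jaw yaw, tool x:',yaw(s['eef_rot']))
for n in('top','scene'):
    W=np.load(n+'0.npy')
    roi=(W[...,1]>-.09)&(W[...,1]<.17)&(W[...,0]>.47)&(W[...,0]<.63)
    for z0,z1 in((.114,.14),(.1,.112),(.04,.068)):
        P=W[roi&(W[...,2]>z0)&(W[...,2]<z1)]
        print(n,z0,len(P),rect(P),np.round(np.median(P,0),4),np.round(P.max(0),3),np.round(P.min(0),3))
E
```

```text
jaw yaw, tool x: (np.float64(65.7189116625504), array([-5.e-04, -9.e-04, -1.e+00]))
top 0.114 221 ((550.3184814453125, 34.03911590576172), (69.6599349975586, 11.810992240905762), 89.02574157714844) [0.5499 0.0344 0.1282] [0.557 0.069 0.135] [ 0.544 -0.001  0.114]
top 0.1 3244 ((550.7802734375, 33.304466247558594), (200.3485107421875, 73.87644958496094), 89.20802307128906) [0.5502 0.034  0.1055] [0.589 0.134 0.112] [ 0.513 -0.067  0.1  ]
top 0.04 828 ((550.9802856445312, 33.75969696044922), (227.49874877929688, 100.5855484008789), 88.70378112792969) [0.5126 0.0509 0.0621] [0.602 0.148 0.068] [ 0.501 -0.08   0.04 ]
scene 0.114 261 ((547.5057373046875, 34.16999816894531), (68.71283721923828, 12.737810134887695), 89.64002227783203) [0.5442 0.0316 0.1272] [0.554 0.069 0.132] [ 0.541 -0.     0.114]
scene 0.1 2413 ((547.4854736328125, 34.828041076660156), (202.7071075439453, 77.1644287109375), 88.84957885742188) [0.5412 0.0196 0.1058] [0.587 0.137 0.112] [ 0.508 -0.067  0.1  ]
scene 0.04 1213 ((543.6279907226562, 32.866783142089844), (91.4908447265625, 226.94920349121094), 1.246245265007019) [ 0.5081 -0.0046  0.0611] [0.592 0.146 0.068] [ 0.498 -0.08   0.04 ]
```

```bash
python3 -m creep '[[[0.02,-0.035,0,0,0,-8],[0.02,-0.035,0,0,0,-8],[0.02,-0.035,0,0,0,-8],[0.02,-0.035,0,0,0,-8],[0.02,-0.035,0,0,0,-8]]]' 0 60
python3 -m creep '[[[0.025,-0.035,0,0,0,-8],[0.025,-0.035,0,0,0,-8],[0.025,-0.035,0,0,0,-8],[0.025,-0.035,0,0,0,-8],[0.025,-0.03,0,0,0,-3]]]'
python3 -c "
from h import *
s=st();print(yaw(s['eef_rot']),np.array([.55,.034,.11])-s['position'])"
```

```text
time_s: 0.6
position: [0.3257, 0.3223, 0.2284]
eef_rot: [0.595, 0.38, 0.596, -0.383]
wrist_force: [1.3, -0.3, 0.0]
width: 0.0427
time_s: 1.1
position: [0.4533, 0.1438, 0.2282]
eef_rot: [-0.444, -0.548, -0.447, 0.55]
wrist_force: [0.7, 1.4, 0.5]
width: 0.0428
t 1.1 p [0.4533 0.1438 0.2282] q [-0.4441 -0.548  -0.4467  0.5504] F [0.7 1.4 0.5] M [ 0.01 -0.02 -0.  ] w 0.0428 j [0.229 0.139 1.725 0.002 1.283 0.437]
(np.float64(-11.91743866412315), array([-5.e-03,  8.e-04, -1.e+00])) [ 0.09674822 -0.10984373 -0.11816678]
```

```bash
python3 -m creep '[[[0.032,-0.036,0,0,0,5],[0.032,-0.036,0,0,0,5],[0.032,-0.036,0,0,0,1],[0,0,0,0,0,0]]]' 0.1
python3 -c "
from h import *
s=st();print(yaw(s['eef_rot']),np.array([.55,.034,.11])-s['position'])
im,W,c=cam('wrist');cv2.imwrite('pics/w1.png',im)
roi=(W[...,1]>-.09)&(W[...,1]<.17)&(W[...,0]>.47)&(W[...,0]<.63)
for z0,z1 in((.118,.14),(.1,.112)):
    P=W[roi&(W[...,2]>z0)&(W[...,2]<z1)];print(z0,len(P),rect(P) if len(P) else 0,np.median(P[:,2]))
"
```

```text
time_s: 1.5
position: [0.5534, 0.0271, 0.2268]
eef_rot: [-0.495, -0.502, -0.498, 0.505]
wrist_force: [0.6, 0.3, -0.8]
width: 0.0469
t 1.5 p [0.5534 0.0271 0.2268] q [-0.4947 -0.5019 -0.4978  0.5055] F [ 0.6  0.3 -0.8] M [ 0.01 -0.03  0.03] w 0.0469 j [-1.700e-02  3.160e-01  1.510e+00 -1.000e-03  1.322e+00 -2.000e-03]
(np.float64(-0.8486349734143238), array([-6.7e-03, -5.0e-04, -1.0e+00])) [-0.00341589  0.00691687 -0.11678977]
0.118 995 ((549.2662353515625, 35.13895797729492), (69.05852508544922, 11.522552490234375), 89.24127960205078) 0.13043208751504887
0.1 14507 ((549.4072265625, 34.19898223876953), (201.74459838867188, 74.27069854736328), 89.09632110595703) 0.10730109669353609
```

View pics/w1.png

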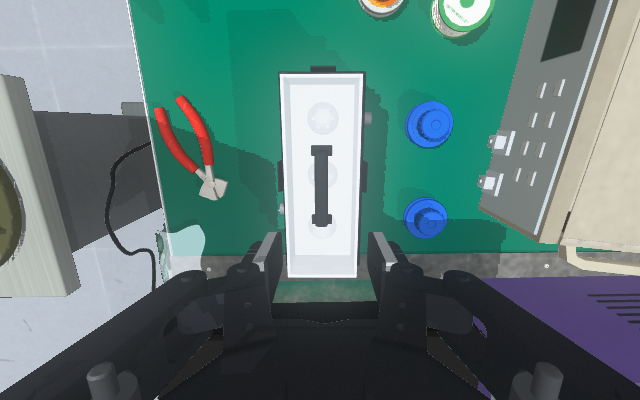

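The wrist view shows the cover's grip bar at (322,185), midway between the two fingers, with the cover square to them. Nothing is in the way below.

```bash
python3 -m creep '[[[-0.002,0.004,-0.03,0,-0.4,0],[-0.002,0.004,-0.03,0,0,0],[0,0,-0.03,0,0,0],[0,0,-0.015,0,0,0],[0,0,-0.003,0,0,0]]]'
python3 -c "
from h import *
s=st();print(yaw(s['eef_rot']),np.array([.5495,.0345,.11])-s['position'])"
```

```text
time_s: 2.05
position: [0.5454, 0.0402, 0.1156]
eef_rot: [0.496, 0.504, 0.497, -0.503]
wrist_force: [0.4, 0.7, 0.3]
width: 0.0475
t 2.05 p [0.5454 0.0402 0.1156] q [ 0.4964  0.5036  0.4966 -0.5032] F [0.4 0.7 0.3] M [-0.01 -0.02 -0.02] w 0.0475 j [6.000e-03 4.160e-01 1.650e+00 1.000e-03 1.075e+00 2.000e-02]
(np.float64(-0.7930646077457241), array([ 2.e-04,  6.e-04, -1.e+00])) [ 0.00406887 -0.00570416 -0.0055749 ]
```

Correct the centring, go slightly lower, and close on the bar.

```bash
python3 -m creep '[[[0.004,-0.005,-0.005,0,0,0],[0,0,0,0,0,0]]]'
python3 -m creep '[[[0,0,0,0,0,0],[0,0,0,0,0,0],[0,0,0,0,0,0],[0,0,0,0,0,0],[0,0,0,0,0,0]]]' -1 80
python3 -m creep '[[[0,0,0.02,0,0,0],[0,0,0.03,0,0,0],[0,0,0,0,0,0]]]'
python3 -c "
from h import *
s=st();print(yaw(s['eef_rot']))"
```

```text
time_s: 2.25
position: [0.5494, 0.0359, 0.111]
eef_rot: [0.497, 0.503, 0.497, -0.503]
wrist_force: [0.6, -0.3, 1.1]
width: 0.047
time_s: 2.75
position: [0.5498, 0.036, 0.1133]
eef_rot: [0.497, 0.504, 0.496, -0.502]
wrist_force: [-0.1, -0.3, -2.0]
width: 0.0097
time_s: 3.05
position: [0.5494, 0.036, 0.164]
eef_rot: [0.497, 0.504, 0.497, -0.503]
wrist_force: [1.0, 0.3, -2.9]
width: 0.0099
t 3.05 p [0.5494 0.036  0.164 ] q [ 0.4968  0.5037  0.4967 -0.5028] F [ 1.   0.3 -2.9] M [ 0.   -0.01  0.  ] w 0.0099 j [-2.000e-03  3.640e-01  1.598e+00  1.000e-03  1.178e+00  1.100e-02]
(np.float64(-0.7458051182218305), array([ 1.e-03,  8.e-04, -1.e+00]))
```

```bash
python3 -m creep '[[[-0.002,0.034,0,0,0,8.2],[-0.002,0.034,0,0,0,8.2],[-0.002,0.034,0,0,0,8.2],[-0.002,0.034,0,0,0,8.2],[-0.002,0.034,0,0,0,8.2]]]'
python3 -m creep '[[[-0.002,0.034,0,0,0,8.2],[-0.002,0.034,0,0,0,8.2],[-0.002,0.034,0,0,0,8.2],[-0.002,0.034,0,0,0,8.2],[-0.002,0.034,0,0,0,8.2]]]'
python3 -m creep '[[[0,0.03,0,0,0,8],[0,0,0,0,0,0]]]'
python3 -c "
from h import *
s=st();print(yaw(s['eef_rot']))"
```

```text
time_s: 3.55
position: [0.5385, 0.2077, 0.161]
eef_rot: [0.644, 0.292, 0.644, -0.292]
wrist_force: [-0.5, 0.8, -2.1]
width: 0.0101
time_s: 4.05
position: [0.5262, 0.3843, 0.1558]
eef_rot: [0.705, 0.036, 0.707, -0.038]
wrist_force: [0.8, 0.6, -1.7]
width: 0.0099
time_s: 4.25
position: [0.5243, 0.419, 0.1529]
eef_rot: [0.705, -0.019, 0.709, 0.016]
wrist_force: [-0.4, -0.7, -3.6]
width: 0.0098
t 4.25 p [0.5243 0.419  0.1529] q [ 0.705  -0.0194  0.7088  0.0162] F [-0.4 -0.7 -3.6] M [-0.03  0.03 -0.06] w 0.0098 j [ 6.200e-01  6.400e-01  1.212e+00 -1.000e-03  1.296e+00 -1.001e+00]
(np.float64(92.8830721965283), array([-0.0052, -0.0046, -1.    ]))
```

```bash
python3 -m creep '[[[0,0,-0.03,0.3,-0.3,0],[0,0,-0.03,0,0,0],[0,0,-0.02,0,0,0],[0,0,-0.01,0,0,0],[0,0,-0.003,0,0,0]]]'
python3 -m creep '[[[0,0,-0.003,0,0,0],[0,0,-0.001,0,0,0],[0,0,0,0,0,0]]]'
python3 -c "
from h import *
s=st();print(yaw(s['eef_rot']))"
```

```text
time_s: 4.75
position: [0.5237, 0.4182, 0.0559]
eef_rot: [0.707, -0.016, 0.707, 0.017]
wrist_force: [-20.5, -11.6, 48.2]
width: 0.0099
time_s: 5.05
position: [0.5246, 0.4182, 0.057]
eef_rot: [0.708, -0.014, 0.706, 0.017]
wrist_force: [-0.0, -0.1, -1.6]
width: 0.0098
t 5.05 p [0.5246 0.4182 0.057 ] q [ 0.7079 -0.0144  0.7059  0.0165] F [-0.  -0.1 -1.6] M [-0.01  0.03 -0.03] w 0.0098 j [ 6.180e-01  7.370e-01  1.289e+00  1.000e-03  1.111e+00 -9.970e-01]
(np.float64(92.50647413521368), array([ 0.0027,  0.003 , -1.    ]))
```

```bash
python3 -m creep '[[[0,0,0,0,0,0],[0,0,0,0,0,0],[0,0,0,0,0,0],[0,0,0,0,0,0]]]' 0.1
python3 -m creep '[[[0,0,0.03,0,0,0],[0,0,0.045,0,0,0],[0,0,0.045,0,0,0],[0,0,0,0,0,0]]]'
python3 - <<'E'
from h import *
s=st();print(yaw(s['eef_rot']))
im,W,c=cam('top');cv2.imwrite('pics/top1.png',cv2.resize(im[90:300,180:460],None,fx=2.8,fy=2.8,interpolation=cv2.INTER_CUBIC)); np.save('top1.npy',W)
iw,Ww,c=cam('wrist'); np.save('w2.npy',Ww)
roi=(Ww[...,1]>.3)&(Ww[...,1]<.5)&(Ww[...,0]>.38)&(Ww[...,0]<.67)
for z0,z1 in((.062,.08),(.04,.055),(.003,.012)):
    P=Ww[roi&(Ww[...,2]>z0)&(Ww[...,2]<z1)];print(z0,len(P),rect(P) if len(P) else 0,np.median(P[:,2]))
# drive unit: top plate & shafts from top cam
roi=(W[...,1]>-.09)&(W[...,1]<.17)&(W[...,0]>.47)&(W[...,0]<.63)
P=W[roi&(W[...,2]>.035)&(W[...,2]<.055)];print('plate',rect(P),np.median(P[:,2]))
for y in(.098,.034,-.03):
    m=roi&(W[...,2]>.06)&(abs(W[...,1]-y)<.025)&(abs(W[...,0]-.55)<.025); P=W[m];print(y,len(P),np.round(P.mean(0),4),np.round((P.max(0)+P.min(0))/2,4))
E
```

```text
time_s: 5.45
position: [0.5254, 0.4179, 0.0576]
eef_rot: [0.708, -0.014, 0.705, 0.016]
wrist_force: [-0.1, 0.1, 0.0]
width: 0.0469
time_s: 5.85
position: [0.5243, 0.4171, 0.1801]
eef_rot: [0.707, -0.014, 0.706, 0.016]
wrist_force: [-0.1, 0.8, 0.0]
width: 0.0467
t 5.85 p [0.5243 0.4171 0.1801] q [ 0.7075 -0.0143  0.7064  0.0155] F [-0.1  0.8  0. ] M [-0.02  0.02 -0.04] w 0.0467 j [ 6.170e-01  6.090e-01  1.197e+00  1.000e-03  1.333e+00 -9.960e-01]
(np.float64(92.415821247757), array([ 0.0014,  0.0018, -1.    ]))
0.062 937 ((525.1613159179688, 417.151611328125), (69.35762786865234, 11.584050178527832), 2.6589744091033936) 0.0734378128669433
0.04 13388 ((525.2145385742188, 417.4160461425781), (201.57818603515625, 74.35568237304688), 2.477961778640747) 0.050308642922457285
0.003 16577 ((524.98583984375, 399.9859924316406), (199.9711151123047, 289.9716491699219), 89.99614715576172) 0.0036701372206162743
plate ((547.8203125, 34.391632080078125), (225.77552795410156, 100.21073913574219), 88.85697174072266) 0.04469345859563872
0.098 66 [0.5517 0.0988 0.0682] [0.5516 0.0985 0.068 ]
0.034 67 [0.5502 0.035  0.0684] [0.5497 0.0348 0.0674]
-0.03 70 [ 0.5489 -0.0287  0.0682] [ 0.5488 -0.0301  0.0675]
```

View pics/top1.png

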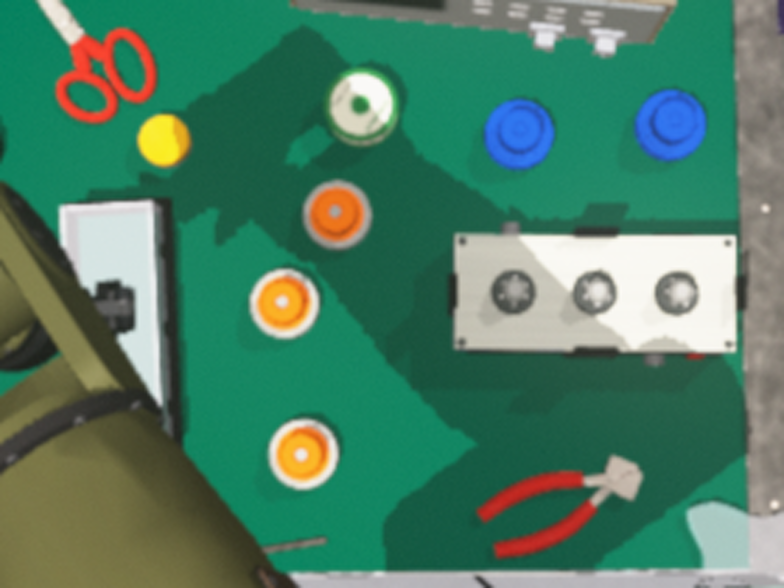

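The top view shows the cover standing on the bench at left, at about (0.525,0.417). Three rollers are untouched at crop (335,215), (283,302) and (303,453). The bare shafts are at crop (514,290), (596,291) and (678,292). Roller B goes first.

```bash
python3 -m creep '[[[0.006,-0.033,-0.005,0,0,-8],[0.006,-0.033,-0.005,0,0,-8],[0.006,-0.033,-0.005,0,0,-8],[0.005,-0.033,-0.005,0,0,-8],[0,0,0,0,0,0]]]' 0.4 60
cat >> h.py <<'E'
def rollers(n='wrist',save=None):
    im,W,c=cam(n)
    if save: cv2.imwrite(save,im)
    m=cv2.inRange(cv2.cvtColor(im,cv2.COLOR_BGR2HSV),(5,150,100),(22,255,255))
    k,l,s,cc=cv2.connectedComponentsWithStats(m)
    for i in range(1,k):
        if s[i,4]>60:
            P=W[l==i]; P=P[np.isfinite(P[:,0])]
            if len(P)<30: continue
            zt=np.percentile(P[:,2],90); P=P[P[:,2]>zt-.008]
            print('roller px',np.round(cc[i]),s[i,4],'mean',np.round(P.mean(0),4),'circ',np.round(cv2.minEnclosingCircle((P[:,:2]*1000).astype(np.float32))[0],1),np.round(cv2.minEnclosingCircle((P[:,:2]*1000).astype(np.float32))[1],1),'zt',round(zt,4))
    return im,W
E
python3 -c "
from h import *
s=st();print(yaw(s['eef_rot']))
rollers()"
```

```text
time_s: 6.45
position: [0.5429, 0.2789, 0.1444]
eef_rot: [0.676, 0.185, 0.687, -0.19]
wrist_force: [-0.5, 0.5, -0.1]
width: 0.0601
t 6.45 p [0.5429 0.2789 0.1444] q [ 0.6764  0.1847  0.6872 -0.1903] F [-0.5  0.5 -0.1] M [-0.03 -0.02 -0.01] w 0.0601 j [ 0.413  0.52   1.421  0.004  1.217 -0.622]
(np.float64(59.253480859130654), array([-0.0168, -0.0036, -0.9999]))
roller px [252.  91.] 1752 mean [0.4255 0.2695 0.0348] circ [425.  268.9] 17.8 zt 0.0358
roller px [332. 193.] 1347 mean [0.5455 0.2837 0.0349] circ [546.7 283.2] 17.9 zt 0.0359
roller px [465. 247.] 145 mean [0.6665 0.3742 0.0184] circ [676.2 378. ] 19.4 zt 0.0214
roller px [331. 271.] 1200 mean [0.6166 0.2407 0.0347] circ [618.4 239.9] 17.8 zt 0.0359
```

```bash
python3 -m creep '[[[0.004,0.004,-0.03,0.2,-1,0],[0,0,-0.03,0,0,0],[0,0,-0.03,0,0,0],[0,0,-0.02,0,0,0],[0,0,0,0,0,0]]]'
python3 -c "
from h import *
s=st();print(yaw(s['eef_rot']),np.array([.5467,.2832,.018])-s['position'])"
```

```text
time_s: 7.0
position: [0.5442, 0.2879, 0.0274]
eef_rot: [0.683, 0.182, 0.684, -0.182]
wrist_force: [-0.6, -0.5, -0.5]
width: 0.0596
t 7.0 p [0.5442 0.2879 0.0274] q [ 0.6828  0.1817  0.6839 -0.1821] F [-0.6 -0.5 -0.5] M [ 0.05 -0.05 -0.  ] w 0.0596 j [ 4.270e-01  6.720e-01  1.483e+00  1.000e-03  9.880e-01 -6.240e-01]
(np.float64(60.18414200328109), array([-1.7e-03, -2.0e-04, -1.0e+00])) [ 0.00248623 -0.00470609 -0.0094006 ]
```

```bash
python3 -m creep '[[[0.0025,-0.0047,-0.009,0,0,0],[0,0,0,0,0,0],[0,0,0,0,0,0]]]'
python3 -c "
from h import *
s=st();print(yaw(s['eef_rot']),np.array([.5467,.2832,.018])-s['position'])"
```

```text
time_s: 7.3
position: [0.547, 0.2843, 0.0189]
eef_rot: [0.683, 0.181, 0.684, -0.181]
wrist_force: [0.1, -0.6, 1.2]
width: 0.0601
t 7.3 p [0.547  0.2843 0.0189] q [ 0.6833  0.1808  0.6839 -0.1807] F [ 0.1 -0.6  1.2] M [ 0.   -0.   -0.04] w 0.0601 j [ 4.200e-01  6.860e-01  1.483e+00  1.000e-03  9.740e-01 -6.350e-01]
(np.float64(60.37975370854812), array([-9.e-04,  3.e-04, -1.e+00])) [-0.00034904 -0.00113546 -0.00086778]
```

```bash
python3 -m creep '[[[0,-0.001,0,0,0,0],[0,0,0,0,0,0],[0,0,0,0,0,0],[0,0,0,0,0,0],[0,0,0,0,0,0]]]' -1 60
python3 -m creep '[[[0,0,0.03,0,0,0],[0,0,0.04,0,0,0],[0,0,0.04,0,0,0],[0,0,0,0,0,0]]]'
python3 -c "
from h import *
s=st();print(yaw(s['eef_rot']),np.array([.5489,-.029])-s['position'][:2])"
```

```text
time_s: 7.8
position: [0.548, 0.2837, 0.0214]
eef_rot: [0.684, 0.182, 0.683, -0.18]
wrist_force: [0.4, 0.1, -1.7]
width: 0.031
time_s: 8.2
position: [0.5465, 0.283, 0.1335]
eef_rot: [0.683, 0.181, 0.684, -0.181]
wrist_force: [0.3, -1.2, -1.1]
width: 0.0314
t 8.2 p [0.5465 0.283  0.1335] q [ 0.6832  0.1806  0.6841 -0.1808] F [ 0.3 -1.2 -1.1] M [ 0.07 -0.05 -0.  ] w 0.0314 j [ 4.180e-01  5.350e-01  1.426e+00  1.000e-03  1.182e+00 -6.360e-01]
(np.float64(60.38937335106456), array([-1.3e-03,  2.0e-04, -1.0e+00])) [ 0.00237263 -0.31200999]
```

```bash
python3 -m creep '[[[0,-0.035,0,0,0,-6],[0,-0.035,0,0,0,-6],[0,-0.035,0,0,0,-6],[0,-0.035,0,0,0,-6],[0,-0.035,0,0,0,-6]]]'
python3 -m creep '[[[0,-0.035,0,0,0,0],[0,-0.035,0,0,0,0],[0,0,0,0,0,0]]]'
python3 - <<'E'
from h import *
s=st();print(yaw(s['eef_rot']))
im,W,c=cam('wrist');cv2.imwrite('pics/w3.png',im);np.save('w3.npy',W)
roi=(W[...,1]>-.09)&(W[...,1]<.17)&(W[...,0]>.47)&(W[...,0]<.63)
for y in(.0988,.035,-.029):
    for z0,z1 in((.0575,.064),(.064,.069),(.069,.075)):
        P=W[roi&(W[...,2]>z0)&(W[...,2]<z1)&(abs(W[...,1]-y)<.02)&(abs(W[...,0]-.55)<.02)]
        if len(P)>9:
            e=cv2.minEnclosingCircle((P[:,:2]*1000).astype(np.float32));print(y,z0,len(P),np.round(e[0],1),round(e[1],1),np.round(P.mean(0),4))
E
```

```text
time_s: 8.7
position: [0.5445, 0.106, 0.1313]
eef_rot: [0.611, 0.355, 0.612, -0.355]
wrist_force: [0.6, 0.1, -1.6]
width: 0.0311
time_s: 9.0
position: [0.5431, 0.0298, 0.129]
eef_rot: [0.609, 0.357, 0.612, -0.358]
wrist_force: [0.7, 1.7, -1.8]
width: 0.0312
t 9.0 p [0.5431 0.0298 0.129 ] q [ 0.6087  0.3568  0.6116 -0.358 ] F [ 0.7  1.7 -1.8] M [ 0.02 -0.02  0.01] w 0.0312 j [-1.300e-02  3.950e-01  1.645e+00  1.000e-03  1.106e+00 -5.240e-01]
(np.float64(29.28171936971195), array([-4.3e-03,  5.0e-04, -1.0e+00]))
0.0988 0.0575 127 [550.7  98.7] 12.2 [0.5472 0.0978 0.062 ]
0.0988 0.064 52 [550.8  98.7] 11.1 [0.547  0.0969 0.0667]
0.0988 0.069 483 [550.9  98.6] 9.1 [0.5505 0.0985 0.0716]
-0.029 0.069 68 [551.2 -30.7] 5.5 [ 0.5516 -0.031   0.0722]
```

View pics/w3.png

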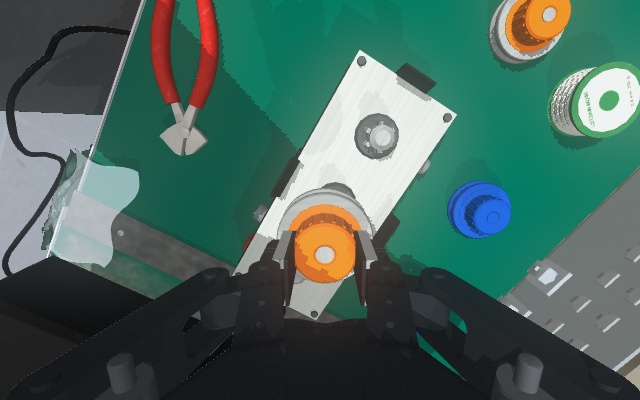

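Wrist view: roller B is held at (325,255). Shaft 1 is bare at (377,136), and shafts 2 and 3 are under the tool. I'll go over shaft 3 and check where the held roller sits in the jaws.

```bash
python3 -m creep '[[[0.0025,-0.03,0,0,-0.25,0],[0.0025,-0.03,0,0,0,0],[0,0,0,0,0,0]]]'
python3 - <<'E'
from h import *
s=st();print(yaw(s['eef_rot']),np.array([.5481,-.0294])-s['position'][:2])
im,W=rollers()
p=s['position']
P=W[(abs(W[...,0]-p[0])<.03)&(abs(W[...,1]-p[1])<.03)&(W[...,2]>.10)&(W[...,2]<.17)]
print(np.histogram(P[:,2],bins=14,range=(.1,.17)))
m=P[:,2]>.13
E
```

```text
time_s: 9.35
position: [0.5478, -0.0282, 0.1274]
eef_rot: [0.61, 0.357, 0.612, -0.356]
wrist_force: [0.6, -0.4, -1.3]
width: 0.0312
t 9.35 p [ 0.5478 -0.0282  0.1274] q [ 0.61    0.3565  0.6115 -0.3562] F [ 0.6 -0.4 -1.3] M [ 0.02 -0.06  0.01] w 0.0312 j [-0.119  0.405  1.635  0.002  1.103 -0.634]
(np.float64(29.475918790480662), array([-0.0017,  0.0016, -1.    ])) [ 0.00028128 -0.00119374]
roller px [324. 242.] 4005 mean [ 0.5461 -0.026   0.1415] circ [546.8 -27.8] 17.8 zt 0.1425
(array([   0,   27,  258,   11, 1984,  381,  206,  411, 3255,  325,  341,
        373,  305,  707]), array([0.1  , 0.105, 0.11 , 0.115, 0.12 , 0.125, 0.13 , 0.135, 0.14 ,
       0.145, 0.15 , 0.155, 0.16 , 0.165, 0.17 ]))
```

```bash
python3 -m creep '[[[0.0013,-0.0015,-0.015,0.1,-0.1,0],[0,0,-0.012,0,0,0],[0,0,0,0,0,0]]]' 
python3 - <<'E'
from h import *
s=st();print(yaw(s['eef_rot']))
rollers()
E
```

```text
time_s: 9.7
position: [0.5488, -0.0252, 0.0986]
eef_rot: [0.61, 0.357, 0.612, -0.354]
wrist_force: [0.1, -0.9, -2.2]
width: 0.0314
t 9.7 p [ 0.5488 -0.0252  0.0986] q [ 0.6102  0.3566  0.6124 -0.3543] F [ 0.1 -0.9 -2.2] M [-0.04  0.    0.  ] w 0.0314 j [-0.114  0.445  1.654  0.005  1.044 -0.634]
(np.float64(29.646735277053136), array([-0.001 ,  0.0045, -1.    ]))
roller px [324. 242.] 4007 mean [ 0.547  -0.023   0.1127] circ [547.3 -24.7] 18.0 zt 0.1137
```

```bash
python3 -m creep '[[[0.0008,-0.0045,0,-0.26,0,0],[0,0,0,0,0,0]]]' 
python3 - <<'E'
from h import *
s=st();print(yaw(s['eef_rot']))
rollers()
E
```

```text
time_s: 9.95
position: [0.5503, -0.0291, 0.1001]
eef_rot: [0.612, 0.355, 0.611, -0.355]
wrist_force: [0.2, 0.1, -1.4]
width: 0.0319
t 9.95 p [ 0.5503 -0.0291  0.1001] q [ 0.6118  0.3549  0.6112 -0.3551] F [ 0.2  0.1 -1.4] M [ 0.02 -0.   -0.01] w 0.0319 j [-1.190e-01  4.450e-01  1.649e+00 -1.000e-03  1.047e+00 -6.380e-01]
(np.float64(29.73214101470737), array([ 6.e-04, -7.e-04, -1.e+00]))
roller px [324. 242.] 4006 mean [ 0.5485 -0.0269  0.1142] circ [549.1 -28.5] 17.8 zt 0.1152
```

```bash
python3 -m creep '[[[-0.001,-0.001,-0.004,0,0,0],[0,0,-0.004,0,0,0],[0,0,-0.004,0,0,0]]]'; python3 -m creep '[[[0,0,-0.004,0,0,0],[0,0,-0.003,0,0,0]]]'
python3 - <<'E'
from h import *
s=st();print(yaw(s['eef_rot']))
rollers()
E
```

```text
time_s: 10.3
position: [0.5497, -0.03, 0.0885]
eef_rot: [0.613, 0.355, 0.611, -0.355]
wrist_force: [0.1, 0.3, -0.7]
width: 0.0313
time_s: 10.5
position: [0.5492, -0.0299, 0.0805]
eef_rot: [0.612, 0.355, 0.611, -0.355]
wrist_force: [-2.7, 0.6, 0.6]
width: 0.0311
t 10.5 p [ 0.5492 -0.0299  0.0805] q [ 0.612   0.3552  0.611  -0.355 ] F [-2.7  0.6  0.6] M [ 0.15  0.71 -0.04] w 0.0311 j [-0.121  0.47   1.665 -0.     1.005 -0.639]
(np.float64(29.711668538363792), array([ 1.3e-03, -4.0e-04, -1.0e+00]))
roller px [324. 242.] 4019 mean [ 0.5473 -0.0277  0.0946] circ [548.1 -29.3] 17.7 zt 0.0957
```

```bash
for i in 1; do python3 -m creep '[[[0,0,-0.002,0,0,-3],[0,0,-0.002,0,0,-3],[0,0,-0.002,0,0,-3],[0,0,-0.002,0,0,-3]]]'; python3 -m creep '[[[0,0,-0.002,0,0,-3],[0,0,-0.002,0,0,-3],[0,0,-0.002,0,0,-3],[0,0,-0.002,0,0,-3]]]'; done
python3 - <<'E'
from h import *
s=st();print(yaw(s['eef_rot']))
E
```

```text
time_s: 10.95
position: [0.5489, -0.0301, 0.0727]
eef_rot: [0.57, 0.418, 0.57, -0.419]
wrist_force: [-12.3, -1.5, 26.0]
width: 0.0313
time_s: 11.35
position: [0.5489, -0.0317, 0.0705]
eef_rot: [0.524, 0.475, 0.521, -0.478]
wrist_force: [-16.9, -4.3, 32.6]
width: 0.0311
t 11.35 p [ 0.5489 -0.0317  0.0705] q [ 0.5236  0.4751  0.5209 -0.4783] F [-16.9  -4.3  32.6] M [-0.71  2.96  1.14] w 0.0311 j [-0.122  0.486  1.67  -0.007  0.986 -0.209]
(np.float64(5.221345189618604), array([-3.0e-04, -5.8e-03, -1.0e+00]))
```

```bash
python3 -m creep '[[[0,0,0.001,0,0,3],[0,0,0,0,0,0]]]'
python3 - <<'E'
from h import *
s=st();print(yaw(s['eef_rot']))
im,W=rollers()
M=W[(abs(W[...,0]-.548)<.028)&(abs(W[...,1]+.029)<.028)]
h=np.histogram(M[:,2],bins=20,range=(.05,.1));print(h[0])
E
```

```text
time_s: 11.55
position: [0.5487, -0.0322, 0.0717]
eef_rot: [0.536, 0.461, 0.533, -0.465]
wrist_force: [-0.7, -0.4, 1.1]
width: 0.0313
t 11.55 p [ 0.5487 -0.0322  0.0717] q [ 0.5361  0.4611  0.5329 -0.4647] F [-0.7 -0.4  1.1] M [-0.11  0.18  0.1 ] w 0.0313 j [-0.122  0.483  1.67  -0.008  0.987 -0.261]
(np.float64(8.210986451736066), array([ 1.0e-04, -6.9e-03, -1.0e+00]))
roller px [324. 238.] 4099 mean [ 0.5478 -0.0273  0.0858] circ [547.9 -29.3] 17.8 zt 0.0868
[   0   34  129  135    0   24  204 2113  132   83   92  138  172  383
 2935  191  132  152  175  167]
```

```bash
python3 -m creep '[[[0,0,0,0,0,0],[0,0,0,0,0,0],[0,0,0,0,0,0]]]' 0.15; python3 -m creep '[[[0,0.002,0.03,-0.2,0,0],[0,0,0.04,-0.2,0,0],[0,0,0,0,0,0]]]'
python3 - <<'E'
from h import *
s=st();print(yaw(s['eef_rot']))
im,W=rollers()
rollers('top')
E
```

```text
time_s: 11.9
position: [0.5493, -0.032, 0.0717]
eef_rot: [0.535, 0.463, 0.532, -0.465]
wrist_force: [0.1, 0.1, 0.2]
width: 0.049
time_s: 12.2
position: [0.5489, -0.0298, 0.1432]
eef_rot: [0.536, 0.461, 0.53, -0.468]
wrist_force: [-0.8, -1.2, 0.8]
width: 0.0487
t 12.2 p [ 0.5489 -0.0298  0.1432] q [ 0.5362  0.4608  0.5302 -0.468 ] F [-0.8 -1.2  0.8] M [-0.04  0.01  0.01] w 0.0487 j [-0.115  0.387  1.62  -0.015  1.133 -0.247]
(np.float64(7.893391408599016), array([-3.000e-04, -1.320e-02, -9.999e-01]))
roller px [324. 204.] 1976 mean [ 0.5477 -0.0278  0.0849] circ [547.9 -29. ] 17.8 zt 0.0859
roller px [300. 166.] 243 mean [0.6199 0.2383 0.0333] circ [620.  238.7] 17.7 zt 0.0359
roller px [288. 252.] 247 mean [0.426  0.2675 0.0332] circ [426.  268.1] 17.4 zt 0.0355
roller px [553. 281.] 62 mean [ 0.3632 -0.276   0.1187] circ [ 363.2 -277.6] 26.1 zt 0.1211
```

Roller B's hub top reads 0.0849 against 0.0349 on the bench, so its underside is at 0.050: home on shaft 3. Next is roller C at (0.426,0.268).

```bash
python3 -m creep '[[[-0.017,0.042,0,0.76,0,4],[-0.017,0.042,0,0,0,4],[-0.017,0.042,0,0,0,4],[-0.017,0.042,0,0,0,4],[-0.017,0.042,0,0,0,4]]]' 0.4; python3 -m creep '[[[-0.017,0.042,0,0,0,4],[-0.017,0.042,0,0,0,4],[0,0,0,0,0,0]]]'
python3 - <<'E'
from h import *
s=st();print(yaw(s['eef_rot']))
rollers()
E
```

```text
time_s: 12.8
position: [0.4578, 0.1822, 0.1329]
eef_rot: [0.603, 0.361, 0.61, -0.367]
wrist_force: [1.2, -0.0, -1.0]
width: 0.0597
time_s: 13.1
position: [0.4186, 0.2724, 0.1294]
eef_rot: [0.628, 0.312, 0.636, -0.322]
wrist_force: [1.2, -1.1, -0.1]
width: 0.0597
t 13.1 p [0.4186 0.2724 0.1294] q [ 0.6277  0.3124  0.6364 -0.3215] F [ 1.2 -1.1 -0.1] M [-0.01 -0.03 -0.01] w 0.0597 j [ 0.502  0.31   1.762  0.003  1.087 -0.14 ]
(np.float64(36.733963455030676), array([-0.0167, -0.006 , -0.9998]))
roller px [330. 202.] 1489 mean [0.4238 0.2698 0.0349] circ [424.4 268.8] 17.7 zt 0.0359
roller px [590. 257.] 249 mean [0.6652 0.3792 0.0184] circ [675.4 379.1] 19.6 zt 0.0214
roller px [451. 341.] 310 mean [0.6083 0.2319 0.0396] circ [544.5 260.3] 91.5 zt 0.0361
```

```bash
python3 -m creep '[[[0.006,-0.004,-0.03,0.35,-0.95,0],[0,0,-0.03,0,0,0],[0,0,-0.025,0,0,0],[0,0,-0.01,0,0,0],[0,0,0,0,0,0]]]'
python3 -c "
from h import *
s=st();print(yaw(s['eef_rot']),np.array([.425,.2685,.0185])-s['position'])"
```

```text
time_s: 13.65
position: [0.4259, 0.2624, 0.0285]
eef_rot: [0.63, 0.319, 0.631, -0.321]
wrist_force: [0.3, 0.3, 0.6]
width: 0.0596
t 13.65 p [0.4259 0.2624 0.0285] q [ 0.6302  0.3189  0.631  -0.3209] F [0.3 0.3 0.6] M [-0.    0.03  0.02] w 0.0596 j [ 4.790e-01  4.670e-01  1.826e+00 -1.000e-03  8.510e-01 -1.520e-01]
(np.float64(36.20606912982933), array([-0.0023, -0.0021, -1.    ])) [-0.00090311  0.00607135 -0.0100496 ]
```

```bash
python3 -m creep '[[[-0.001,0.006,-0.005,0.1,-0.1,0],[0,0,-0.005,0,0,0],[0,0,0,0,0,0]]]'
python3 -m creep '[[[0,0,0,0,0,0],[0,0,0,0,0,0],[0,0,0,0,0,0],[0,0,0,0,0,0],[0,0,0,0,0,0]]]' -1 60
python3 -m creep '[[[0,0,0.03,0,0,0],[0,0,0.04,0,0,0],[0,0,0.045,0,0,0],[0,0,0,0,0,0]]]'
python3 -c "
from h import *
s=st();print(yaw(s['eef_rot']),np.array([.5495,.0346])-s['position'][:2]);rollers()"
```

```text
time_s: 13.95
position: [0.4262, 0.2687, 0.0197]
eef_rot: [0.631, 0.321, 0.63, -0.32]
wrist_force: [0.1, -0.7, -0.3]
width: 0.0597
time_s: 14.45
position: [0.4269, 0.2692, 0.0214]
eef_rot: [0.631, 0.322, 0.629, -0.319]
wrist_force: [0.2, -0.3, -0.9]
width: 0.0313
time_s: 14.85
position: [0.4255, 0.2684, 0.1392]
eef_rot: [0.631, 0.321, 0.63, -0.32]
wrist_force: [-0.7, 0.6, -1.8]
width: 0.0311
t 14.85 p [0.4255 0.2684 0.1392] q [ 0.6306  0.3206  0.6302 -0.3201] F [-0.7  0.6 -1.8] M [-0.05 -0.01  0.04] w 0.0311 j [ 0.49   0.295  1.756 -0.     1.09  -0.14 ]
(np.float64(36.12268580483207), array([ 9.e-04,  4.e-04, -1.e+00])) [ 0.12403313 -0.23378672]
roller px [325. 241.] 4031 mean [0.4232 0.2708 0.153 ] circ [424.5 269.1] 18.0 zt 0.154
roller px [576. 238.] 173 mean [0.6637 0.3817 0.0182] circ [670.5 382.5] 16.3 zt 0.0208
roller px [458. 321.] 144 mean [0.6069 0.2456 0.0473] circ [544.1 267.1] 95.6 zt 0.0365
```

```bash
python3 -m creep '[[[0.02,-0.038,0,0,0,0],[0.02,-0.038,0,0,0,0],[0.02,-0.038,0,0,0,0],[0.02,-0.038,0,0,0,0],[0.02,-0.038,0,0,0,0]]]';python3 -m creep '[[[0.01,-0.02,0,0,0,0],[0,0,0,0,0,0],[0,0,0,0,0,0]]]'
python3 -c "
from h import *
s=st();print(yaw(s['eef_rot']));rollers()"
```

```text
time_s: 15.4
position: [0.5229, 0.0746, 0.131]
eef_rot: [0.629, 0.316, 0.634, -0.32]
wrist_force: [0.4, 1.0, -1.3]
width: 0.0312
time_s: 15.7
position: [0.533, 0.0492, 0.1265]
eef_rot: [0.626, 0.316, 0.635, -0.323]
wrist_force: [-0.1, 0.6, -1.3]
width: 0.0316
t 15.7 p [0.533  0.0492 0.1265] q [ 0.6264  0.3164  0.6351 -0.3227] F [-0.1  0.6 -1.3] M [ 0.   -0.01  0.  ] w 0.0316 j [ 0.025  0.386  1.665 -0.002  1.106 -0.607]
(np.float64(36.271445634940704), array([-0.015 , -0.0024, -0.9999]))
roller px [547.  78.] 2605 mean [0.6169 0.2373 0.0345] circ [618.6 238.6] 18.0 zt 0.0359
roller px [324. 241.] 4012 mean [0.5309 0.0515 0.1403] circ [532.2  50. ] 18.1 zt 0.1413
roller px [298. 299.] 753 mean [ 0.5553 -0.0214  0.0844] circ [552.9 -22.9] 13.1 zt 0.0857
```

```bash
python3 -m creep '[[[0.0173,-0.0154,0,0.14,-0.85,0],[0,0,-0.013,0,0,0],[0,0,-0.012,0,0,0],[0,0,0,0,0,0]]]'
python3 -c "
from h import *
s=st();print(yaw(s['eef_rot']));rollers()"
```

```text
time_s: 16.15
position: [0.5484, 0.0379, 0.0984]
eef_rot: [0.631, 0.318, 0.633, -0.318]
wrist_force: [0.6, -0.3, -1.2]
width: 0.0316
t 16.15 p [0.5484 0.0379 0.0984] q [ 0.6307  0.3175  0.6326 -0.3182] F [ 0.6 -0.3 -1.2] M [0.04 0.   0.01] w 0.0316 j [ 0.002  0.446  1.652  0.     1.046 -0.636]
(np.float64(36.57558581093818), array([-2.8e-03,  4.0e-04, -1.0e+00]))
roller px [572.  45.] 3670 mean [0.6168 0.2369 0.0344] circ [618.2 238.7] 17.9 zt 0.0358
roller px [324. 241.] 3994 mean [0.5461 0.0402 0.1121] circ [547.2  38.7] 18.0 zt 0.1132
roller px [292. 302.] 313 mean [ 0.5604 -0.0208  0.0839] circ [561.9 -20.9] 7.7 zt 0.0854
```

```bash
python3 -m creep '[[[0.0023,-0.0041,0,0,-0.16,0],[0,0,0,0,0,0]]]'
python3 -c "
from h import *
s=st();print(yaw(s['eef_rot']));rollers()"
```

```text
time_s: 16.4
position: [0.5508, 0.0345, 0.0995]
eef_rot: [0.632, 0.318, 0.632, -0.317]
wrist_force: [0.2, -0.2, -1.6]
width: 0.0314
t 16.4 p [0.5508 0.0345 0.0995] q [ 0.6321  0.3177  0.6316 -0.3171] F [ 0.2 -0.2 -1.6] M [-0.   -0.04  0.02] w 0.0314 j [-4.000e-03  4.470e-01  1.648e+00  1.000e-03  1.046e+00 -6.440e-01]
(np.float64(36.65805111073179), array([ 1.e-03,  4.e-04, -1.e+00]))
roller px [572.  39.] 3668 mean [0.6169 0.2368 0.0344] circ [618.4 238.4] 17.9 zt 0.0358
roller px [325. 241.] 3992 mean [0.5486 0.0368 0.1133] circ [549.6  35.1] 17.9 zt 0.1143
roller px [292. 297.] 252 mean [ 0.5623 -0.024   0.0837] circ [563.  -24.2] 6.3 zt 0.0851
```

Aligned within 0.5 mm. Descend, then press lightly while turning.

```bash
python3 -m creep '[[[0,-0.0005,-0.004,0,0,0],[0,0,-0.004,0,0,0],[0,0,-0.004,0,0,0],[0,0,-0.004,0,0,0],[0,0,-0.002,0,0,0]]]'; python3 -m creep '[[[0,0,-0.001,0,0,-3],[0,0,-0.001,0,0,-3],[0,0,-0.001,0,0,-3],[0,0,-0.001,0,0,-3]]]'
python3 -c "
from h import *
s=st();print(yaw(s['eef_rot']));rollers()"
```

```text
time_s: 16.95
position: [0.5515, 0.034, 0.0819]
eef_rot: [0.633, 0.318, 0.631, -0.317]
wrist_force: [-5.9, -1.2, 22.5]
width: 0.0311
time_s: 17.35
position: [0.5508, 0.0337, 0.0796]
eef_rot: [0.595, 0.384, 0.593, -0.384]
wrist_force: [-1.1, 0.8, -0.6]
width: 0.0312
t 17.35 p [0.5508 0.0337 0.0796] q [ 0.5948  0.3837  0.5932 -0.3837] F [-1.1  0.8 -0.6] M [0.12 0.22 0.  ] w 0.0312 j [-5.000e-03  4.750e-01  1.660e+00 -1.000e-03  1.004e+00 -4.280e-01]
(np.float64(24.28001822480671), array([ 0.0019, -0.0012, -1.    ]))
roller px [551.   3.] 272 mean [0.6265 0.2219 0.0179] circ [625.7 223.8] 13.3 zt 0.0188
roller px [324. 241.] 3980 mean [0.5492 0.0364 0.0933] circ [549.9  34.4] 18.0 zt 0.0944
roller px [299. 307.] 711 mean [ 0.5509 -0.0133  0.0823] circ [551.7  10.7] 30.8 zt 0.0844
```

Underside at 0.058 with no force: the ribs have engaged. Press straight down.

```bash
python3 -m creep '[[[0,0,-0.003,0,0,0],[0,0,-0.003,0,0,0],[0,0,-0.002,0,0,0],[0,0,-0.002,0,0,0]]]'
python3 -c "
from h import *
s=st();print(yaw(s['eef_rot']));rollers()"
```

```text
time_s: 17.8
position: [0.5509, 0.0338, 0.0706]
eef_rot: [0.595, 0.383, 0.593, -0.383]
wrist_force: [-21.7, -0.5, 46.9]
width: 0.0318
t 17.8 p [0.5509 0.0338 0.0706] q [ 0.5949  0.3833  0.5935 -0.3834] F [-21.7  -0.5  46.9] M [-0.17  4.06 -0.02] w 0.0318 j [-5.000e-03  4.890e-01  1.665e+00 -1.000e-03  9.870e-01 -4.290e-01]
(np.float64(24.34014773238119), array([ 0.0016, -0.0012, -1.    ]))
roller px [562.   1.] 79 mean [0.6273 0.2202 0.018 ] circ [627.  220.6] 8.5 zt 0.0189
roller px [324. 241.] 3997 mean [0.549  0.0366 0.0847] circ [549.7  34.7] 17.7 zt 0.0857
roller px [297. 310.] 466 mean [ 0.5503 -0.0124  0.0749] circ [551.4  10.9] 29.9 zt 0.0773
```

Home (hub top 0.0847). Relieve the pressure, release, lift, and go to roller A at (0.619,0.239).

```bash
python3 -m creep '[[[0,0,0.001,0,0,0],[0,0,0,0,0,0],[0,0,0,0,0,0],[0,0,0,0,0,0]]]' 0.15; python3 -m creep '[[[0,0,0.03,0,0,0],[0,0,0.04,0,0,0],[0.01,0.03,0,0,0,3],[0.015,0.04,0,0,0,3],[0.015,0.04,0,0,0,3]]]'
python3 -m creep '[[[0.015,0.04,0,0,0,3],[0.012,0.04,0,0,0,2],[0,0,0,0,0,0]]]' 0.4
python3 -c "
from h import *
s=st();print(yaw(s['eef_rot']));rollers();rollers('top')"
```

```text
time_s: 18.25
position: [0.5516, 0.0336, 0.0722]
eef_rot: [0.596, 0.383, 0.593, -0.382]
wrist_force: [-0.1, 0.2, -0.5]
width: 0.0492
time_s: 18.75
position: [0.5917, 0.1427, 0.1444]
eef_rot: [0.624, 0.335, 0.621, -0.335]
wrist_force: [1.5, -0.5, 1.4]
width: 0.0487
time_s: 19.05
position: [0.6199, 0.2301, 0.1433]
eef_rot: [0.639, 0.305, 0.637, -0.305]
wrist_force: [0.7, -0.3, 0.0]
width: 0.0597
t 19.05 p [0.6199 0.2301 0.1433] q [ 0.6393  0.3052  0.6367 -0.3046] F [ 0.7 -0.3  0. ] M [-0.03 -0.02  0.01] w 0.0597 j [ 0.301  0.621  1.266 -0.002  1.251 -0.378]
(np.float64(38.91842017794766), array([ 3.7e-03, -8.0e-04, -1.0e+00]))
roller px [530.  93.] 113 mean [0.7134 0.4255 0.0073] circ [717.7 434.6] 17.1 zt 0.0089
roller px [520. 125.] 425 mean [0.7279 0.3995 0.0092] circ [738.4 402. ] 22.5 zt 0.011
roller px [330. 183.] 1372 mean [0.6182 0.2401 0.0349] circ [618.9 239.5] 17.8 zt 0.0359
roller px [118. 302.] 78 mean [0.5334 0.0523 0.0791] circ [546.3 114.5] 86.5 zt 0.0691
roller px [393. 193.] 290 mean [0.5506 0.0342 0.0832] circ [550.6  34.4] 17.6 zt 0.0856
roller px [423. 194.] 292 mean [ 0.5489 -0.0291  0.0833] circ [548.9 -29.2] 17.6 zt 0.0857
```

```bash
python3 -m creep '[[[-0.001,0.009,-0.03,0,0.2,0],[0,0,-0.03,0,0,0],[0,0,-0.03,0,0,0],[0,0,-0.02,0,0,0],[0,0,0,0,0,0]]]'
python3 -c "
from h import *
s=st();print(yaw(s['eef_rot']),np.array([.6192,.2393,.0185])-s['position'])"
```

```text
time_s: 19.65
position: [0.6183, 0.229, 0.0309]
eef_rot: [0.637, 0.308, 0.636, -0.309]
wrist_force: [0.5, -0.5, 0.2]
width: 0.0592
t 19.65 p [0.6183 0.229  0.0309] q [ 0.6368  0.308   0.6356 -0.3091] F [ 0.5 -0.5  0.2] M [ 0.03  0.02 -0.02] w 0.0592 j [ 0.3    0.75   1.336 -0.003  1.056 -0.366]
(np.float64(38.25617749135582), array([ 8.0e-04, -2.2e-03, -1.0e+00])) [ 0.00089553  0.01029129 -0.01235654]
```

```bash
python3 -m creep '[[[0.001,0.010,0,0.1,0,0],[0,0,0,0,0,0],[0,0,-0.006,0,0,0],[0,0,0,0,0,0]]]'
python3 -c "
from h import *
s=st();print(yaw(s['eef_rot']),np.array([.6192,.2393,.0185])-s['position'])"
```

```text
time_s: 20.05
position: [0.621, 0.2385, 0.0287]
eef_rot: [0.637, 0.31, 0.634, -0.308]
wrist_force: [0.6, -0.7, 0.2]
width: 0.0594
t 20.05 p [0.621  0.2385 0.0287] q [ 0.6374  0.3105  0.6343 -0.3082] F [ 0.6 -0.7  0.2] M [ 0.03 -0.03 -0.01] w 0.0594 j [ 3.120e-01  7.620e-01  1.321e+00 -1.000e-03  1.054e+00 -3.530e-01]
(np.float64(38.11700674257587), array([ 0.0052,  0.001 , -1.    ])) [-0.00181995  0.0007888  -0.01018836]
```

```bash
python3 -m creep '[[[-0.0015,0.001,-0.005,0,0.3,0],[0,0,-0.005,0,0,0],[0,0,0,0,0,0]]]'
python3 -m creep '[[[0,0,0,0,0,0],[0,0,0,0,0,0],[0,0,0,0,0,0],[0,0,0,0,0,0],[0,0,0,0,0,0]]]' -1 60
python3 -m creep '[[[0,0,0.03,0,0,0],[0,0,0.04,0,0,0],[0,0,0.045,0,0,0],[0,0,0,0,0,0]]]'
python3 -c "
from h import *
s=st();print(yaw(s['eef_rot']));rollers()"
```

```text
time_s: 20.35
position: [0.6198, 0.2397, 0.0189]
eef_rot: [0.636, 0.31, 0.636, -0.309]
wrist_force: [-0.9, 0.0, -0.2]
width: 0.0597
time_s: 20.85
position: [0.6199, 0.2397, 0.0191]
eef_rot: [0.636, 0.31, 0.636, -0.309]
wrist_force: [0.4, -0.3, -0.1]
width: 0.0314
time_s: 21.25
position: [0.618, 0.2391, 0.1357]
eef_rot: [0.635, 0.309, 0.637, -0.31]
wrist_force: [0.0, 0.2, -0.9]
width: 0.0316
t 21.25 p [0.618  0.2391 0.1357] q [ 0.6347  0.3088  0.637  -0.3099] F [ 0.   0.2 -0.9] M [-0.01 -0.04  0.01] w 0.0316 j [ 3.130e-01  6.350e-01  1.262e+00  1.000e-03  1.248e+00 -3.520e-01]
(np.float64(38.11641932126896), array([-0.0036, -0.    , -1.    ]))
roller px [530.  98.] 120 mean [0.7122 0.4262 0.0071] circ [717.2 436.1] 17.4 zt 0.0084
roller px [520. 131.] 385 mean [0.7268 0.3993 0.009 ] circ [737.6 402.7] 21.3 zt 0.0109
roller px [324. 244.] 4071 mean [0.616  0.2408 0.1514] circ [617.5 239.4] 18.1 zt 0.1524
roller px [115. 318.] 168 mean [0.5336 0.0436 0.0699] circ [548. 120.] 95.2 zt 0.0731
```

```bash
python3 -m creep '[[[-0.0165,-0.035,0,0,0,0],[-0.0165,-0.035,0,0,0,0],[-0.0165,-0.035,0,0,0,0],[-0.0165,-0.035,0,0,0,0],[0,0,0,0,0,0]]]'
python3 -c "
from h import *
s=st();print(yaw(s['eef_rot']));rollers()"
```

```text
time_s: 21.8
position: [0.5444, 0.0945, 0.124]
eef_rot: [0.631, 0.305, 0.642, -0.312]
wrist_force: [-0.5, 1.4, -1.9]
width: 0.0314
t 21.8 p [0.5444 0.0945 0.124 ] q [ 0.6309  0.3047  0.6416 -0.3124] F [-0.5  1.4 -1.9] M [ 0.03 -0.06  0.  ] w 0.0314 j [ 1.060e-01  4.260e-01  1.614e+00 -1.000e-03  1.120e+00 -5.610e-01]
(np.float64(38.258620689083195), array([-0.0184, -0.0033, -0.9998]))
roller px [323. 247.] 4283 mean [0.5426 0.0963 0.1397] circ [543.8  93.7] 18.7 zt 0.1407
roller px [224. 345.] 106 mean [0.5222 0.0676 0.1903] circ [521.2  73.2] 13.3 zt 0.1819
```

```bash
python3 -m creep '[[[0.007,0.0045,0,0.2,-1.05,0],[0,0,-0.01,0,0,0],[0,0,-0.01,0,0,0],[0,0,0,0,0,0]]]'
python3 -c "
from h import *
s=st();print(yaw(s['eef_rot']));rollers()"
```

```text
time_s: 22.25
position: [0.5528, 0.1031, 0.0997]
eef_rot: [0.636, 0.308, 0.637, -0.308]
wrist_force: [-0.4, -0.4, -1.6]
width: 0.0316
t 22.25 p [0.5528 0.1031 0.0997] q [ 0.6362  0.308   0.637  -0.3075] F [-0.4 -0.4 -1.6] M [-0.02  0.04  0.03] w 0.0316 j [ 1.190e-01  4.680e-01  1.616e+00  1.000e-03  1.058e+00 -5.520e-01]
(np.float64(38.400472890293024), array([-7.e-04,  1.e-03, -1.e+00]))
roller px [324. 244.] 4030 mean [0.5508 0.1048 0.1155] circ [551.9 103.4] 17.7 zt 0.1165
roller px [289. 301.] 65 mean [0.5651 0.0419 0.0818] circ [565.   41.7] 3.8 zt 0.0822
roller px [220. 348.] 240 mean [ 0.5472 -0.0099  0.089 ] circ [535.3  38.9] 64.4 zt 0.0858
```

```bash
python3 -m creep '[[[-0.0012,-0.0048,0,0,0,0],[0,0,0,0,0,0]]]'
python3 -c "
from h import *
s=st();print(yaw(s['eef_rot']));rollers()"
```

```text
time_s: 22.5
position: [0.5517, 0.0984, 0.1002]
eef_rot: [0.636, 0.308, 0.637, -0.307]
wrist_force: [-1.0, 0.2, -1.7]
width: 0.0313
t 22.5 p [0.5517 0.0984 0.1002] q [ 0.6364  0.3077  0.6371 -0.3072] F [-1.   0.2 -1.7] M [0.   0.05 0.01] w 0.0313 j [ 1.110e-01  4.640e-01  1.621e+00  1.000e-03  1.057e+00 -5.610e-01]
(np.float64(38.45497425088525), array([-5.e-04,  1.e-03, -1.e+00]))
roller px [324. 244.] 4049 mean [0.5497 0.1001 0.1159] circ [550.9  98.7] 17.8 zt 0.1169
roller px [292. 296.] 198 mean [0.5643 0.0404 0.0843] circ [556.6  56. ] 25.8 zt 0.0847
roller px [222. 347.] 212 mean [ 0.5468 -0.0091  0.0902] circ [535.5  31.5] 58.4 zt 0.086
```

```bash
python3 -m creep '[[[0,0,-0.004,0,0,0],[0,0,-0.004,0,0,0],[0,0,-0.004,0,0,0],[0,0,-0.004,0,0,0],[0,0,-0.002,0,0,0]]]'; python3 -m creep '[[[0,0,-0.001,0,0,-3],[0,0,-0.001,0,0,-3],[0,0,-0.001,0,0,-3],[0,0,-0.001,0,0,-3]]]'
python3 -c "
from h import *
s=st();print(yaw(s['eef_rot']));rollers()"
```

```text
time_s: 23.05
position: [0.5521, 0.0986, 0.0816]
eef_rot: [0.637, 0.308, 0.637, -0.307]
wrist_force: [-0.6, 0.4, -2.3]
width: 0.0311
time_s: 23.45
position: [0.5525, 0.0983, 0.0799]
eef_rot: [0.601, 0.375, 0.599, -0.374]
wrist_force: [-5.8, -1.1, 7.1]
width: 0.0315
t 23.45 p [0.5525 0.0983 0.0799] q [ 0.6005  0.3748  0.5993 -0.3738] F [-5.8 -1.1  7.1] M [-0.23  1.3   0.02] w 0.0315 j [ 0.111  0.492  1.633  0.     1.014 -0.344]
(np.float64(26.081230002066906), array([ 2.2e-03,  3.0e-04, -1.0e+00]))
roller px [324. 244.] 4049 mean [0.5509 0.1004 0.0957] circ [551.8  99. ] 17.8 zt 0.0967
roller px [298. 307.] 635 mean [0.5535 0.0507 0.0822] circ [553.1  75.2] 31.0 zt 0.0842
```

```bash
python3 -m creep '[[[-0.0007,0,-0.001,0,0,-3],[0,0,-0.001,0,0,-3],[0,0,-0.001,0,0,-3],[0,0,-0.001,0,0,-3]]]';python3 -m creep '[[[0,0,-0.001,0,0,-3],[0,0,-0.001,0,0,-3],[0,0,-0.001,0,0,-3],[0,0,-0.001,0,0,-3]]]'
python3 -c "
from h import *
s=st();print(yaw(s['eef_rot']));rollers()"
```

```text
time_s: 23.9
position: [0.5515, 0.0985, 0.0758]
eef_rot: [0.556, 0.438, 0.555, -0.438]
wrist_force: [-4.9, -0.3, 7.0]
width: 0.0316
time_s: 24.3
position: [0.5514, 0.0985, 0.0756]
eef_rot: [0.506, 0.495, 0.504, -0.495]
wrist_force: [-7.5, -2.0, 12.4]
width: 0.0314
t 24.3 p [0.5514 0.0985 0.0756] q [ 0.5063  0.4945  0.5043 -0.4947] F [-7.5 -2.  12.4] M [-0.2   1.48  0.81] w 0.0314 j [ 0.112  0.497  1.638 -0.003  1.005  0.092]
(np.float64(1.2317263221610442), array([ 0.0019, -0.0021, -1.    ]))
roller px [324. 244.] 4027 mean [0.5511 0.101  0.0914] circ [551.3  98.6] 18.2 zt 0.0924
roller px [321. 312.] 998 mean [0.55   0.0509 0.0755] circ [551.6  75.5] 33.5 zt 0.0782
```

It engaged partway and is now binding on over-rotation (Mz 0.8). Turn back a little and press.

```bash
python3 -m creep '[[[0,0,0,0,0,2],[0,0,-0.002,0,0,1],[0,0,-0.002,0,0,1],[0,0,-0.002,0,0,0]]]'
python3 -c "
from h import *
s=st();print(yaw(s['eef_rot']));rollers()"
```

```text
time_s: 24.75
position: [0.5513, 0.0986, 0.0709]
eef_rot: [0.524, 0.477, 0.521, -0.477]
wrist_force: [-4.7, 0.1, 4.8]
width: 0.0316
t 24.75 p [0.5513 0.0986 0.0709] q [ 0.5236  0.4765  0.5211 -0.4767] F [-4.7  0.1  4.8] M [-0.11  0.73  0.18] w 0.0316 j [ 0.113  0.503  1.641 -0.003  0.995  0.023]
(np.float64(5.237642318085095), array([ 0.0024, -0.0026, -1.    ]))
roller px [324. 244.] 4028 mean [0.5508 0.101  0.0866] circ [551.   99.2] 17.8 zt 0.0877
roller px [315. 313.] 744 mean [0.5494 0.0514 0.0698] circ [547.   75.1] 34.2 zt 0.0741
```

```bash
python3 -m creep '[[[0,0,-0.002,0,0,0],[0,0,-0.0015,0,0,0],[0,0,-0.001,0,0,0]]]'
python3 -m creep '[[[0,0,0.001,0,0,0],[0,0,0,0,0,0],[0,0,0,0,0,0],[0,0,0,0,0,0]]]' 0.15; python3 -m creep '[[[0,0,0.03,0,0,0],[0,0,0.04,0,0,0],[0,0,0,0,0,0]]]'
python3 -c "
from h import *
s=st();print(yaw(s['eef_rot']));rollers();rollers('top')"
```

```text
time_s: 25.1
position: [0.5514, 0.0986, 0.0689]
eef_rot: [0.523, 0.477, 0.521, -0.477]
wrist_force: [-11.1, -2.0, 15.5]
width: 0.0316
time_s: 25.5
position: [0.552, 0.0987, 0.0697]
eef_rot: [0.523, 0.478, 0.52, -0.477]
wrist_force: [0.1, 0.1, 0.2]
width: 0.049
time_s: 25.8
position: [0.5514, 0.0986, 0.1405]
eef_rot: [0.522, 0.477, 0.52, -0.478]
wrist_force: [1.0, -0.2, -0.7]
width: 0.0491
t 25.8 p [0.5514 0.0986 0.1405] q [ 0.5225  0.4773  0.5203 -0.478 ] F [ 1.  -0.2 -0.7] M [-0.02 -0.02 -0.04] w 0.0491 j [ 0.113  0.411  1.592 -0.003  1.137  0.027]
(np.float64(5.014739823394629), array([ 0.0016, -0.0027, -1.    ]))
roller px [324. 206.] 1947 mean [0.5508 0.1001 0.085 ] circ [550.9  98.8] 17.8 zt 0.0858
roller px [316. 277.] 1855 mean [0.5496 0.0376 0.0846] circ [549.3  35.7] 18.0 zt 0.0858
roller px [313. 319.] 97 mean [ 0.55   -0.0089  0.0695] circ [553.   47.7] 61.4 zt 0.0688
roller px [426. 193.] 187 mean [0.5202 0.0405 0.4405] circ [519.6  40. ] 13.4 zt 0.4356
roller px [394. 200.] 61 mean [0.5179 0.0737 0.3847] circ [518.   72.5] 11.4 zt 0.3826
```

All three rollers read 0.0846 to 0.0850 at the hub top, so they are home. Now fetch the cover.

```bash
python3 -m creep '[[[0,0.03,0.01,0,0,8],[-0.002,0.031,0,0,0,8],[-0.002,0.031,0,0,0,8],[-0.002,0.031,0,0,0,8],[-0.002,0.031,0,0,0,8]]]' 0.1 80
python3 -m creep '[[[-0.002,0.031,0,0,0,8],[-0.002,0.031,0,0,0,8],[-0.002,0.031,0,0,0,8],[-0.002,0.031,0,0,0,8],[-0.002,0.031,0,0,0,8]]]'
python3 -m creep '[[[0,0,0,0,0,5],[0,0,0,0,0,0]]]'
cat >> h.py <<'E'
def cover(x0,y0,z0,wx=.13,wy=.13,n='wrist',save=None):
    im,W,c=cam(n)
    if save: cv2.imwrite(save,im)
    roi=(abs(W[...,0]-x0)<wx)&(abs(W[...,1]-y0)<wy)
    for a,b in((.058,.08),(.044,.054)):
        P=W[roi&(W[...,2]>z0+a)&(W[...,2]<z0+b)]
        if len(P)>20: print('bar' if a>.055 else 'hood',len(P),rect(P),'z',round(float(np.median(P[:,2])),4))
    return im,W
E
python3 -c "
from h import *
s=st();print(yaw(s['eef_rot']));cover(.525,.417,0);rollers('top')"
```

```text
time_s: 26.4
position: [0.5396, 0.2535, 0.1397]
eef_rot: [0.654, 0.26, 0.657, -0.269]
wrist_force: [1.2, 0.8, -0.1]
width: 0.0467
time_s: 26.9
position: [0.5263, 0.4138, 0.1309]
eef_rot: [0.705, 0.007, 0.709, -0.022]
wrist_force: [-0.4, 0.0, 0.1]
width: 0.0472
time_s: 27.1
position: [0.5241, 0.4171, 0.1266]
eef_rot: [0.704, -0.029, 0.71, 0.012]
wrist_force: [0.5, 0.1, -0.0]
width: 0.0469
t 27.1 p [0.5241 0.4171 0.1266] q [ 0.7035 -0.0291  0.71    0.0123] F [ 0.5  0.1 -0. ] M [ 0.    0.01 -0.03] w 0.0469 j [ 0.623  0.67   1.227 -0.015  1.265 -1.002]
(np.float64(93.36570023970741), array([-0.0084, -0.024 , -0.9997]))
bar 1405 ((524.9052734375, 417.6051940917969), (69.04242706298828, 11.900664329528809), 2.82631516456604) z 0.0734
hood 19395 ((525.81982421875, 417.52740478515625), (202.6774444580078, 74.29608154296875), 2.433819055557251) z 0.0503
roller px [240. 142.] 154 mean [0.677  0.3754 0.0211] circ [678.6 377.2] 18.7 zt 0.0238
roller px [363. 193.] 276 mean [0.5518 0.0981 0.0832] circ [551.8  98.4] 17.6 zt 0.0853
roller px [393. 193.] 269 mean [0.5508 0.0342 0.0831] circ [551.1  34.7] 18.0 zt 0.0851
roller px [423. 194.] 273 mean [ 0.5488 -0.029   0.0834] circ [549.5 -29.2] 17.3 zt 0.0858
roller px [553. 281.] 64 mean [ 0.363  -0.276   0.1184] circ [ 363.9 -278. ] 26.4 zt 0.1212
```

```bash
python3 -m creep '[[[0.001,0,0,1.4,-0.5,-0.8],[0,0,-0.03,0,0,0],[0,0,-0.015,0,0,0],[0,0,0,0,0,0]]]'
python3 -c "
from h import *
s=st();print(yaw(s['eef_rot']),np.array([.5253,.4175,.055])-s['position'])"
```

```text
time_s: 27.6
position: [0.5267, 0.4143, 0.0811]
eef_rot: [0.708, -0.008, 0.706, 0.011]
wrist_force: [0.1, 0.1, -0.3]
width: 0.0467
t 27.6 p [0.5267 0.4143 0.0811] q [ 0.7079 -0.0075  0.7061  0.0113] F [ 0.1  0.1 -0.3] M [0.04 0.01 0.02] w 0.0467 j [ 0.611  0.705  1.281  0.003  1.15  -0.988]
(np.float64(91.52865727255), array([ 0.0025,  0.0054, -1.    ])) [-0.00139014  0.00315687 -0.02613373]
```

```bash
python3 -m creep '[[[-0.001,0.003,-0.01,-0.3,0.15,1],[0,0,-0.01,0,0,0],[0,0,-0.005,0,0,0],[0,0,0,0,0,0]]]'
python3 -c "
from h import *
s=st();print(yaw(s['eef_rot']),np.array([.5253,.4175,.055])-s['position'])"
```

```text
time_s: 28.0
position: [0.5265, 0.4176, 0.0562]
eef_rot: [0.707, -0.015, 0.706, 0.016]
wrist_force: [-0.6, -0.2, 0.1]
width: 0.0469
t 28.0 p [0.5265 0.4176 0.0562] q [ 0.7075 -0.0148  0.7064  0.0159] F [-0.6 -0.2  0.1] M [ 0.02 -0.04  0.01] w 0.0469 j [ 6.160e-01  7.410e-01  1.284e+00  1.000e-03  1.114e+00 -9.980e-01]
(np.float64(92.48753199786401), array([ 0.0015,  0.0016, -1.    ])) [-0.00117179 -0.00012384 -0.00116441]
```

```bash
python3 -m creep '[[[0,0,0,0,0,0],[0,0,0,0,0,0],[0,0,0,0,0,0],[0,0,0,0,0,0],[0,0,0,0,0,0]]]' -1 80
python3 -m creep '[[[0,0,0.03,0,0,0],[0,0,0.045,0,0,0],[0,0,0.045,0,0,0],[0,0,0.01,0,0,0]]]'
python3 -m creep '[[[0.002,-0.03,0,0,0,-8],[0.002,-0.03,0,0,0,-8],[0.002,-0.03,0,0,0,-8],[0.002,-0.03,0,0,0,-8],[0.002,-0.03,0,0,0,-8]]]'
python3 -c "
from h import *
s=st();print(yaw(s['eef_rot']),np.array([.5495,.0346,.17])-s['position'])"
```

```text
time_s: 28.5
position: [0.5268, 0.4179, 0.0573]
eef_rot: [0.708, -0.014, 0.706, 0.016]
wrist_force: [-0.8, -0.6, -2.4]
width: 0.0099
time_s: 28.9
position: [0.5247, 0.4164, 0.1879]
eef_rot: [0.706, -0.016, 0.708, 0.015]
wrist_force: [0.5, -0.3, -1.6]
width: 0.0099
time_s: 29.4
position: [0.5329, 0.2645, 0.1865]
eef_rot: [0.666, 0.233, 0.669, -0.234]
wrist_force: [0.5, -0.4, -3.0]
width: 0.0098
t 29.4 p [0.5329 0.2645 0.1865] q [ 0.6661  0.2335  0.6686 -0.234 ] F [ 0.5 -0.4 -3. ] M [-0.06  0.03  0.03] w 0.0098 j [ 0.398  0.439  1.438  0.002  1.268 -0.499]
(np.float64(51.40070942107204), array([-3.6e-03,  5.0e-04, -1.0e+00])) [ 0.01657889 -0.2299244  -0.01653467]
```

```bash
python3 -m creep '[[[0.003,-0.034,0,0,-0.2,-8],[0.003,-0.034,0,0,0,-8],[0.003,-0.034,0,0,0,-8],[0.003,-0.034,0,0,0,-8],[0.003,-0.034,0,0,0,-8]]]'
python3 -m creep '[[[0.002,-0.034,0,0,0,-8],[0,-0.018,0,0,0,-3],[0,0,0,0,0,0]]]'
python3 -c "
from h import *
s=st();print(yaw(s['eef_rot']),np.array([.5495,.0346,.17])-s['position'])
z=s['position'][2]-.0575;cover(s['position'][0],s['position'][1],z,save='pics/w5.png')"
```

```text
time_s: 29.9
position: [0.5459, 0.0877, 0.1825]
eef_rot: [0.539, 0.455, 0.542, -0.457]
wrist_force: [0.5, -0.5, -1.9]
width: 0.0097
time_s: 30.2
position: [0.5469, 0.0298, 0.1802]
eef_rot: [-0.488, -0.508, -0.492, 0.511]
wrist_force: [0.7, 0.7, -2.6]
width: 0.0098
t 30.2 p [0.5469 0.0298 0.1802] q [-0.4878 -0.5081 -0.4923  0.5113] F [ 0.7  0.7 -2.6] M [ 0.02  0.   -0.  ] w 0.0098 j [-1.300e-02  3.460e-01  1.584e+00  1.000e-03  1.220e+00  2.600e-02]
(np.float64(-2.256249730756959), array([-0.0077,  0.0015, -1.    ])) [ 0.00257756  0.00477668 -0.01020926]
bar 3443 ((548.4957275390625, 31.283153533935547), (35.20783996582031, 67.65215301513672), 16.638254165649414) z 0.1966
hood 26258 ((547.5455932617188, 51.27965545654297), (160.40049743652344, 74.481689453125), 87.5654067993164) z 0.1735
```

View pics/w5.png

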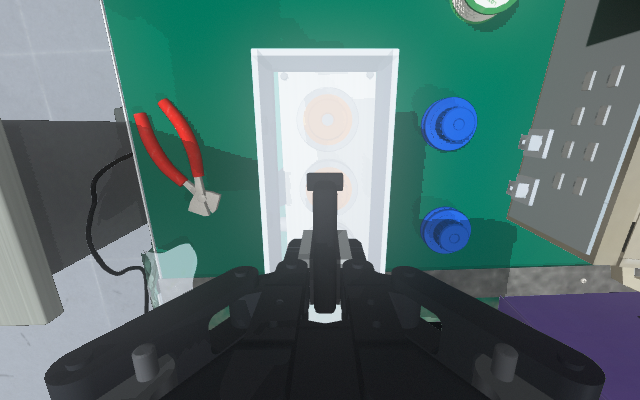

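The wrist view shows the cover held square in the jaws, with its far end at row 50 and the rollers showing through at (327,120) and (327,187). It is about 2 mm and 4 mm off in position and 1° off in yaw. I'll correct that and lower it.

```bash
python3 -m creep '[[[0.002,0.004,0,-0.1,-0.45,1.1],[0,0,-0.02,0,0,0],[0,0,-0.02,0,0,0],[0,0,0,0,0,0]]]'
python3 -c "
from h import *
s=st();print(yaw(s['eef_rot']))
z=s['position'][2]-.0565;im,W=cover(s['position'][0],s['position'][1],z)
P=W[(abs(W[...,0]-.55)<.13)&(abs(W[...,1]-.06)<.13)&(abs(W[...,2]-z-.05)<.006)];print(np.round(P.max(0),4),np.round(P.min(0),4))"
```

```text
time_s: 30.65
position: [0.549, 0.0394, 0.1386]
eef_rot: [0.499, 0.502, 0.498, -0.501]
wrist_force: [-0.8, 0.1, -3.0]
width: 0.0098
t 30.65 p [0.549  0.0394 0.1386] q [ 0.499   0.5019  0.4982 -0.5009] F [-0.8  0.1 -3. ] M [-0.02 -0.06 -0.04] w 0.0098 j [0.005 0.393 1.623 0.    1.124 0.01 ]
(np.float64(-0.3198656207403041), array([ 1.7e-03,  2.0e-04, -1.0e+00]))
bar 3478 ((547.197021484375, 40.85293197631836), (68.03863525390625, 35.06999969482422), 71.14905548095703) z 0.155
hood 26309 ((549.1112670898438, 61.060340881347656), (160.04672241210938, 74.44902038574219), 89.70330810546875) z 0.1319
[0.5867 0.1411 0.1379] [ 0.5117 -0.019   0.129 ]
```

```bash
python3 -m creep '[[[0.0005,-0.0052,-0.005,0,0.1,-0.9],[0,0,-0.005,0,0,0],[0,0,0,0,0,0]]]'
python3 -c "
from h import *
s=st();print(yaw(s['eef_rot']))
z=s['position'][2]-.0565;im,W=cover(s['position'][0],s['position'][1],z)
P=W[(abs(W[...,0]-.55)<.13)&(abs(W[...,1]-.06)<.13)&(abs(W[...,2]-z-.05)<.006)];print(np.round(P.max(0),4),np.round(P.min(0),4))"
```

```text
time_s: 31.0
position: [0.5511, 0.0351, 0.1315]
eef_rot: [0.496, 0.506, 0.494, -0.504]
wrist_force: [-0.2, 0.1, -1.6]
width: 0.01
t 31.0 p [0.5511 0.0351 0.1315] q [ 0.4962  0.5061  0.494  -0.5036] F [-0.2  0.1 -1.6] M [ 0.   -0.01  0.01] w 0.01 j [-0.003  0.404  1.626  0.     1.107  0.017]
(np.float64(-1.1195844459428057), array([ 4.8e-03,  2.0e-04, -1.0e+00]))
bar 3477 ((552.4954833984375, 36.595184326171875), (35.17280578613281, 67.71529388427734), 17.67732048034668) z 0.1479
hood 26318 ((551.401611328125, 56.770774841308594), (160.0377197265625, 74.58084869384766), 88.87481689453125) z 0.1248
[0.5899 0.1373 0.1309] [ 0.5137 -0.0233  0.122 ]
```

```bash
python3 -m creep '[[[-0.0015,-0.001,-0.005,0,0.25,0],[0,0,-0.005,0,0,0],[0,0,-0.004,0,0,0],[0,0,-0.002,0,0,0],[0,0,0,0,0,0]]]'
python3 -c "
from h import *
s=st();print(yaw(s['eef_rot']))
z=s['position'][2]-.0565;im,W=cover(s['position'][0],s['position'][1],z)"
```

```text
time_s: 31.55
position: [0.5498, 0.0339, 0.1151]
eef_rot: [0.495, 0.505, 0.495, -0.504]
wrist_force: [-0.4, -0.5, -2.2]
width: 0.01
t 31.55 p [0.5498 0.0339 0.1151] q [ 0.4954  0.5053  0.4948 -0.5045] F [-0.4 -0.5 -2.2] M [-0.03 -0.04  0.02] w 0.01 j [-0.005  0.424  1.64   0.     1.076  0.014]
(np.float64(-1.122990512601358), array([ 1.3e-03,  2.0e-04, -1.0e+00]))
bar 3478 ((548.125732421875, 35.33586120605469), (67.75192260742188, 35.24578857421875), 69.74858856201172) z 0.1314
hood 26315 ((550.2020874023438, 55.69795227050781), (159.889404296875, 74.56707000732422), 89.00988006591797) z 0.1084
```

```bash
python3 -m creep '[[[0,0,-0.002,0,0,0],[0,0,-0.001,0,0,0]]]'; python3 -m creep '[[[0,0,-0.002,0,0,0],[0,0,-0.002,0,0,0]]]'; python3 -m creep '[[[0,0,-0.002,0,0,0],[0,0,-0.002,0,0,0]]]'
```

```text
time_s: 31.8
position: [0.5502, 0.034, 0.1133]
eef_rot: [0.496, 0.506, 0.494, -0.504]
wrist_force: [-4.7, -1.5, 8.4]
width: 0.0095
time_s: 32.0
position: [0.5511, 0.034, 0.1117]
eef_rot: [0.497, 0.506, 0.494, -0.503]
wrist_force: [-5.6, -0.5, 12.8]
width: 0.0101
time_s: 32.2
position: [0.5518, 0.034, 0.1105]
eef_rot: [0.497, 0.507, 0.493, -0.503]
wrist_force: [-5.5, -1.5, 10.0]
width: 0.0099
```

```bash
python3 -m creep '[[[-0.001,0,-0.002,0,0.3,0],[-0.0005,0,-0.003,0,0,0]]]'; python3 -m creep '[[[0,0,-0.003,0,0,0],[0,0,-0.003,0,0,0]]]'
python3 -c "
from h import *
s=st();print(yaw(s['eef_rot']))
im,W=cover(s['position'][0],s['position'][1],.055)
P=W[(abs(W[...,0]-.55)<.036)&(abs(W[...,1]-.09)<.05)];P=P[abs(P[:,2]-.1)<.012];A=np.c_[P[:,:2]-[.5495,.0346],np.ones(len(P))];print(np.linalg.lstsq(A,P[:,2],rcond=None)[0])"
```

```text
time_s: 32.4
position: [0.5513, 0.0339, 0.1076]
eef_rot: [0.497, 0.507, 0.493, -0.503]
wrist_force: [-1.7, 1.3, 1.4]
width: 0.0098
time_s: 32.6
position: [0.5509, 0.0339, 0.102]
eef_rot: [0.497, 0.507, 0.494, -0.503]
wrist_force: [-23.1, 0.1, 49.6]
width: 0.0096
t 32.6 p [0.5509 0.0339 0.102 ] q [ 0.4966  0.5066  0.4935 -0.5033] F [-23.1   0.1  49.6] M [-0.22  4.13 -0.02] w 0.0096 j [-0.005  0.441  1.65   0.     1.044  0.015]
(np.float64(-1.1336945873667341), array([ 6.3e-03,  2.0e-04, -1.0e+00]))
bar 3815 ((552.1370239257812, 35.61056900024414), (35.23554229736328, 67.21177673339844), 17.990154266357422) z 0.1187
hood 121 ((551.0562133789062, 58.58235549926758), (29.188371658325195, 23.06354522705078), 89.40117645263672) z 0.1047
[ 0.00080211 -0.0081987   0.09590012]
```

```bash
python3 -m creep '[[[0,0,0.002,0,0.35,0],[0,0,0,0,0,0],[0,0,0,0,0,0],[0,0,0,0,0,0],[0,0,0,0,0,0]]]' 0.1
python3 -m creep '[[[0,0,0.03,0,0,0],[0,0,0.045,0,0,0],[0,0,0.045,0,0,0],[0,0,0,0,0,0]]]'
cat >> h.py <<'E'
def plane(n='wrist',save=None):
    im,W,c=cam(n)
    if save: cv2.imwrite(save,im)
    P=W[(abs(W[...,0]-.5495)<.034)&(abs(W[...,1]-.0346)<.097)];P=P[(P[:,2]>.088)&(P[:,2]<.112)]
    for _ in range(3):
        A=np.c_[P[:,:2]-[.5495,.0346],np.ones(len(P))];k=np.linalg.lstsq(A,P[:,2],rcond=None)[0]
        P=P[abs(A@k-P[:,2])<.003]
    print(n,len(P),'slopes',np.round(k[:2],4),'c',round(k[2],4),'front/back/left/right tops',np.round([k[2]-.041*k[0],k[2]+.041*k[0],k[2]+.106*k[1],k[2]-.106*k[1]],4),rect(P))
E
python3 -c "
from h import *
s=st();print(yaw(s['eef_rot']))
plane(save='pics/w6.png');plane('top')
im,W=cam('wrist')[:2]
for n,x,y in(('f',.5495-.042,.0355),('b',.5495+.042,.0337),('l',.5517,.14),('r',.5473,-.071)):
    P=W[(abs(W[...,0]-x)<.02)&(abs(W[...,1]-y)<.02)&(W[...,2]<.07)&(W[...,2]>.04)];print(n,np.histogram(P[:,2],bins=12,range=(.042,.066))[0])"
```

```text
time_s: 33.15
position: [0.5513, 0.0339, 0.1037]
eef_rot: [0.495, 0.505, 0.495, -0.505]
wrist_force: [-0.9, -0.8, 0.3]
width: 0.0467
time_s: 33.55
position: [0.5501, 0.0339, 0.2266]
eef_rot: [-0.495, -0.504, -0.496, 0.505]
wrist_force: [-0.3, 0.3, 0.1]
width: 0.0469
t 33.55 p [0.5501 0.0339 0.2266] q [-0.4947 -0.5043 -0.4956  0.5053] F [-0.3  0.3  0.1] M [-0.07  0.01  0.04] w 0.0469 j [-0.005  0.307  1.523 -0.     1.314  0.015]
(np.float64(-1.115445490672013), array([-1.9e-03, -1.0e-04, -1.0e+00]))
wrist 11517 slopes [ 0.0001 -0.0003] c 0.0953 front/back/left/right tops [0.0953 0.0953 0.0953 0.0954] ((549.5032958984375, 34.60562515258789), (67.9886703491211, 193.9598388671875), 0.0022957194596529007)
top 1205 slopes [-0.0001 -0.0003] c 0.0936 front/back/left/right tops [0.0937 0.0936 0.0936 0.0937] ((549.206787109375, 34.63076400756836), (193.51295471191406, 67.8867416381836), 89.7982406616211)
f [ 0  2  0  0 13 23 20 36 40 42 42 51]
b [ 1  0  1  2  2  9 19 35 42 39 52 51]
l [ 0  0  0  0 30 53 17 35 42 45 41 55]
r [0 0 0 0 0 0 0 0 0 0 0 0]
```

View pics/w6.png

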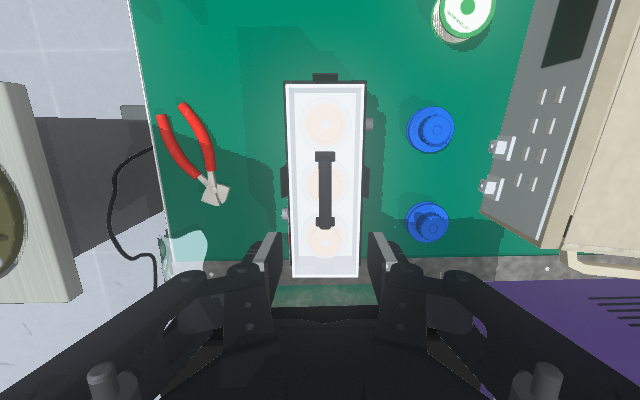

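The wrist view shows the cover seated flat over three rollers, with all the clips visible at its rim. Both cameras put its top 12 mm lower than at the start and level within 0.1 mm, which means home on all four sides. The tool is clear, so I'm handing in.

```bash
python3 -c "
from h import *
cover(.5495,.0346,.0455);print(manip.close_job())"
```

```text
bar 954 ((550.022705078125, 34.885711669921875), (69.36965942382812, 11.480000495910645), 88.90191650390625) z 0.1184
hood 13717 ((549.9119262695312, 34.13557434082031), (202.16326904296875, 74.22669219970703), 88.94976806640625) z 0.0953
the job is handed in; nothing more can be done
None
```

The feeder is ready and the job is handed in. I set the cover on the bench to the left, fitted all three orange rollers home on the shafts, then put the cover back and snapped it down.

**Last checks**
- **Rollers:** with the tool withdrawn, all three hub tops read 0.0846–0.0850 m. On the bench they read 0.0349 m, so the undersides are about on the 0.050 m shoulders. The measured centres are within about 1 mm of the shaft axes.
- **Cover:** after release it is level to 0.1 mm. It reads 12 mm lower than at the start in both the wrist and top cameras, which matches the top plate. Its centre is within about 1 mm of the drive unit's.
- **Tool and bystanders:** the tool was clear of everything at hand-in. I never went near the blue look-alikes, cutters, solder reel or flux tin. I did not re-measure their positions, but they looked in place in the last wrist picture, except the flux tin, which was out of its view.

**Disagreements and forces**
- **Camera offset:** the two cameras differ by about 1.7 mm in absolute height, so I relied on height changes rather than absolute readings.
- **Pressing the cover:** I pressed through the grip bar instead of along each edge. The level reading after release was my only check that all four clips had snapped.
- **Force peaks:** the wrist force reached about 55 N while setting the cover down, pressing one roller home and pressing the cover on, below the 120 N limit.

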